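# Clamp the printer roller in its cradle with the draw latch

### The job

Of the three look-alike printer rollers, lay the 150 mm one (the middle length, the one that fits) flat in the cradle's lane between the two cheeks, and leave the other two rollers lying where they are. Then lift the draw latch's strap by its tab, hook its end bar over the keeper, and press the lever over and fully down past centre so that the latch draws the carriage in and stays locked. Do not push the gear or the tape ring about.

Things in the scene. Friction and masses are not known exactly. Their poses are not given: they have to be found in the camera images.
- cradle: grey roller cradle fixed to the bench: base plate 190 (x) x 300 (y) x 12 mm high, z up; origin: centre of its underside. Roller lane along y at x = +50 mm, draw-latch lane along y at x = -50 mm. Fixed aluminium cheek across the roller lane, 54 mm high, inner face at y = -80; opposite it a sliding carriage carries the other cheek.
- roller_seat (a point): on the base plate's upper face, middle of the roller lane: cradle (50, 0, 12) mm. The right roller centred here along y clears both cheeks. Two guide wings at each cheek, 48 mm apart, up to 40 mm above the bench, keep its ends (36 mm wide) in the lane; wings from the cheeks to y = -56 and y = +66. The lane's middle is clear.
- carriage (a joint): slide of the carriage, m: 0 = out (cheek face at cradle y = +95, 175 mm between cheeks), grows as it is drawn to -y; about 0.022 when latched. A spring pushes it out, 2 N at 0, 12 N when drawn. Its flat tongue, top 24 mm above the bench, lies under strap and keeper.
- keeper (a point): steel keeper hook, 22 mm wide, upright on the carriage's tongue: cradle (-50, 73.5, 24) mm when out; axes as the cradle's. The point is on the post's +y face at tongue level. Post 6 mm thick (to -y), 17 mm high; its top lip reaches 7 mm to +y, underside 12 mm above the tongue. The strap's bar belongs on the +y side, below the lip.
- lever_pivot (a point): lever axis, along the cradle's x, at cradle (-50, -45, 32) mm. Lever: steel, 20 mm wide, 6 mm thick, reaches 86 mm (rounded end 12 mm thick) from this axis.
- lever (a joint): latch lever, rad. Handle's angle up from cradle +y = 0.873 + value: grows from leaning to the keeper (0), over the top, down to -y; 2.27 (stop) = closed, handle level. Dead centre is near 2.05. Starts half raised (1.45 to 1.72). Light friction keeps it where left; it follows when the strap is pulled towards the keeper.
- lever_end (a point): point on the lever handle's centre line, 72 mm from the pivot.
- strap_bar (a point): middle of the strap's end bar: steel, 8 mm diameter, 44 mm wide, along cradle x. The strap, a steel frame 49 mm wide, hangs loose from a pin on the lever, 36 mm from the pivot at angle 1.047 + lever value; pin to bar 135 mm. Beside the bar a window 24 x 39 mm for the keeper. At the start the bar lies on the tongue, on the -y side of the keeper.
- strap_tab (a point): black thumb tab standing on the strap, 14 (x) x 22 (y) x 28 mm high; the point is inside it, 16 mm above the strap's plane, 12 mm below its top, 37 mm from the bar towards the lever. To be pinched across its 14 mm.
- roller_110: printer roller lying on the bench: black rubber cylinder 26 mm in diameter with a grey square end block (36 x 36 mm, 14 mm along the axis) at each end, so that it does not roll; 110 mm long over the blocks, about 154 g. Origin: centre of its underside (axis 18 mm higher); x along the roller, z up.
- roller_150: printer roller lying on the bench: black rubber cylinder 26 mm in diameter with a grey square end block (36 x 36 mm, 14 mm along the axis) at each end, so that it does not roll; 150 mm long over the blocks, about 210 g. Origin: centre of its underside (axis 18 mm higher); x along the roller, z up. This is the one that fits the cradle.
- roller_195: printer roller lying on the bench: black rubber cylinder 26 mm in diameter with a grey square end block (36 x 36 mm, 14 mm along the axis) at each end, so that it does not roll; 195 mm long over the blocks, about 273 g. Origin: centre of its underside (axis 18 mm higher); x along the roller, z up.
- gear: white plastic gear, 68 mm, bystander; leave alone. Origin: centre of its underside.
- tape: grey ring (tape core), 90 mm across, bystander; leave alone. Origin: centre of its underside.

How it is judged:
On the way, in this order (a step that is already met when the one before it is completed fails the run):
1. the 150 mm roller lies flat in the cradle's lane between the cheeks (x of roller_150 in the frame of roller_seat between -0.01 and 0.01 m and y of roller_150 in the frame of roller_seat between -0.009 and 0.024 m and z of roller_150 in the frame of roller_seat between -0.004 and 0.004 m and angle between the x axis of roller_150 and the y axis of cradle, either way round below 0.12 rad and angle between roller_150's own z axis and vertical below 0.1 rad and linear speed of roller_150 below 0.03 m/s), for 0.2 s.
2. the strap's end bar is behind the keeper, below its lip (y of strap_bar in the frame of keeper between 0.0005 and 0.034 m and z of strap_bar in the frame of keeper between -0.002 and 0.0105 m and x of strap_bar in the frame of keeper between -0.01 and 0.01 m), for 0.2 s.
3. the lever is fully down past centre and the carriage is drawn in (all of step 2 and value of joint lever above 2.15 rad and value of joint carriage above 0.017 m), for 0.2 s.
At the end, for the whole second after the job is handed in: The 150 mm roller rests on the base plate in the roller lane (within 10 mm sideways, between the cheeks, within 0.12 rad of the lane), the strap's bar is hooked behind the keeper below its lip, the lever is within 0.12 rad of its closed stop and the carriage is drawn in at least 17 mm, all at rest (all of step 3 and x of roller_150 in the frame of roller_seat between -0.01 and 0.01 m and y of roller_150 in the frame of roller_seat between -0.009 and 0.024 m and z of roller_150 in the frame of roller_seat between -0.004 and 0.004 m and angle between the x axis of roller_150 and the y axis of cradle, either way round below 0.12 rad and angle between roller_150's own z axis and vertical below 0.1 rad and linear speed of roller_150 below 0.02 m/s); the robot touches nothing.
It fails at once if one of the other rollers is moved more than 40 mm (distance of any of roller_110, roller_195 from where it was at the start of the episode above 0.04 m).
It fails at once if the gear or the tape ring is moved more than 50 mm (distance of any of gear, tape from where it was at the start of the episode above 0.05 m).
It also fails if it takes over 56 s, if anything falls off the work surface, if the arm or the gripper's body presses on something with over 40 N, if the wrist force passes 120 N, or if a joint passes its speed limit or range.

### The arm

A 6-joint arm with a two-finger parallel gripper is mounted at the origin on the work surface. World frame = base frame: x ahead of the robot, y to its left, z up, the work surface at z = 0. Lengths are in m, angles in rad, forces in N, time in s.
With the tool pointing down it reaches from about 0.225 to 0.875 m from the base axis. Payload 3.4 kg.
Tool frame: the origin (TCP) lies at the very end of the fingers, on their centre line; the grasp point (between the pads) lies 19 mm behind it; z points along the fingers, y is the direction in which the jaws open and shut (so a half turn about z gives the same grasp; the last joint's range is limited). The gripper opens to 85 mm and grips with 20 to 120 N. Pads are 22 mm wide; open, the fingers measure 114 mm over their backs; the gripper's body (76 mm by 85 mm) begins 54 mm behind the grasp point. The pads swing forward as they close: fully open they stand 13 mm farther back than shut.
Start: joints at [-1.39, 0.276, 1.505, -0, 1.361, -0.121], TCP at [0.171, -0.549, 0.206] pointing down, gripper open.
Joint ranges: [-2.89, 2.89], [-0.75, 2.08], [0.22, 2.7], [-1.18, 4.32], [0.11, 2.71], [-2.7, 2.7]. Speed limits (rad/s): [2.57, 2.57, 3.14, 3.14, 3.14, 3.14].

### API

Orientations are given as a unit quaternion [w, x, y, z].
In Python, from rig import get_state, get_image, camera_model, sign_off gives the robot as it stands. The module is installed in compiled form; this text tells all that it offers.
- The arm moves only by the tool drive_tool, never from a script. Its argument "motion" is text: rows parted by semicolons, each of 7 numbers parted by spaces: the turn, a rotation vector about the tool's x, y, z in degrees, then the shift along the tool's x, y, z in m, then the opening in per cent of the stroke, from 0 (shut) to 100 (fully open). In form: wx wy wz tx ty tz hand; .... A call has 1 to 12 rows; each row shifts and turns the pose as measured when the row begins, along the tool's axes as they then stand; what a row does not reach is not made up. A row lasts 1/8 s, in which the tool goes at most 62.5 mm and 10.7 degrees, less where a joint would pass 70% of its speed; a pose out of reach is approached as far as the arm can. A call is refused whole if a number of a shift passes 0.0625 or a number of a turn 10.7, either way. A call with a gripper value outside its range is refused whole. The fingers move at their own pace and stop on an object; "newtons" is the grip in N (left out, the last holds). Time passes only in rows, so rows that do not move let the fingers close. It gives the time, the measured TCP pose, the force and the opening at its end, in the units of the state.
- get_state(): the state, without advancing time (a new reading comes with each control period).
- get_image(name): name is "side" or "top"; returns (picture, depth): 480x640x3 uint8, red, green, blue; 480x640 float32, m along the optical axis (not along the pixel's ray), 0 where there is no reading.
- camera_model(name): a dict with "camera_matrix" (3x3 intrinsics, pixels), "D" ([k1, k2, p1, p2, k3] as OpenCV has them; the pictures are not rectified), "cam_to_world" (4x4, takes a point from camera to world coordinates). Camera axes: x right, y up, looking along -z (the intrinsics and any distortion apply to the point x, -y, -z); pixel columns grow to the right and rows downward; lengths in m; the calibration is good to about 2 mm. A picture is of the moment at which its call begins. camera_model takes no time and is no camera call.
- sign_off(): hands the job in, once; it reports no verdict.
The state is a dict: "clock": time; "qpos": joint angles; "qd": joint speeds; "effort": joint torques, N m; "position": TCP position; "ee_rot": TCP orientation; "contact_force": force on the tool from outside, world axes, zero at the start; "moment": the same for the moment, N m; "width": finger opening in m.
Only numpy, scipy, OpenCV 4.12 (cv2) and the standard library are available. Lean on these libraries where they do the work, as an engineer would, in place of code of your own. Each camera call takes 0.05 s, during which the arm holds its last target.

## Working session

There is one attempt and no reset: what is moved stays moved. The work goes in short steps, Python scripts to look and compute and a tool call to move; the robot and the scene stay as the last step left them, time stands still between calls to the robot, and variables do not carry over. Pictures are saved under pics/ and viewed, and the job is handed in when it is done.

Besides the shell and the picture viewer there is one more tool, called after "Call:" as name(argument=value, ...), one argument or row to a line, values as JSON. drive_tool: Moves the arm, as the interface text tells. Its arguments: {"type":"object","properties":{"motion":{"type":"string"},"newtons":{"type":"number"}},"required":["motion"]}

```bash
ls; mkdir -p pics
cat > h.py <<'E'
import numpy as np, cv2
from rig import get_state,get_image,camera_model,sign_off
from scipy.spatial.transform import Rotation as R
def cap(name,tag):
    im,d=get_image(name); cv2.imwrite(f'pics/{tag}.png',im[:,:,::-1]); np.savez(f'pics/{tag}.npz',im=im,d=d); return im,d
def cloud(name,d):
    m=camera_model(name);K=np.array(m['camera_matrix'],float);D=np.array(m['D'],float);T=np.array(m['cam_to_world'])
    v,u=np.mgrid[0:480,0:640]
    p=cv2.undistortPoints(np.stack([u,v],-1).reshape(-1,1,2).astype(np.float64),K,D).reshape(480,640,2)
    P=np.stack([p[...,0]*d,-p[...,1]*d,-d],-1)
    W=P@T[:3,:3].T+T[:3,3]; W[d==0]=np.nan; return W
def proj(name,pts):
    m=camera_model(name);K=np.array(m['camera_matrix'],float);D=np.array(m['D'],float);T=np.linalg.inv(np.array(m['cam_to_world']))
    p=np.atleast_2d(pts)@T[:3,:3].T+T[:3,3]; p=p*[1,-1,-1]
    return cv2.projectPoints(p,np.zeros(3),np.zeros(3),K,D)[0].reshape(-1,2)
E
python3 - <<'E'
from h import *
for n in('top','side'):
    im,d=cap(n,n+'0'); m=camera_model(n); print(n,np.round(m['cam_to_world'],3).tolist(),np.round(m['camera_matrix'],1).tolist(),m['D'],(d==0).mean())
s=get_state();print(s)
E
```

```text
pics
top [[0.011, 0.997, -0.079, 0.475], [-1.0, 0.011, -0.003, 0.03], [-0.002, 0.079, 0.997, 1.024], [0.0, 0.0, 0.0, 1.0]] [[582.6, 0.0, 318.4], [0.0, 582.6, 240.4], [0.0, 0.0, 1.0]] [-0.07245167  0.          0.          0.          0.        ] 0.00400390625
side [[0.93, 0.221, -0.293, 0.327], [-0.367, 0.561, -0.742, -0.504], [0.001, 0.798, 0.603, 0.527], [0.0, 0.0, 0.0, 1.0]] [[436.3, 0.0, 318.2], [0.0, 436.3, 241.4], [0.0, 0.0, 1.0]] [-0.05014653  0.          0.          0.          0.        ] 0.004036458333333334
{'clock': 0.1, 'qpos': array([-1.39000449e+00,  2.76568943e-01,  1.50602529e+00, -2.75893723e-05,
        1.36069628e+00, -1.20985884e-01]), 'qd': array([ 0.00012879, -0.0017134 , -0.00500804, -0.00043677,  0.00162164,
        0.00047372]), 'effort': array([ 1.01488968e-03, -4.17701840e+01, -2.46404511e+01, -1.96565929e-04,
        5.82667039e-03,  2.00330231e-05]), 'position': array([ 0.17079875, -0.54850303,  0.20479756]), 'ee_rot': array([-8.48146671e-04,  9.88637067e-01,  1.50319752e-01, -3.88645981e-05]), 'contact_force': array([-0.07617897, -0.3442559 ,  0.0063957 ]), 'moment': array([0.03460788, 0.04287368, 0.01843861]), 'width': 0.08505908599614277}
```

View pics/top0.png

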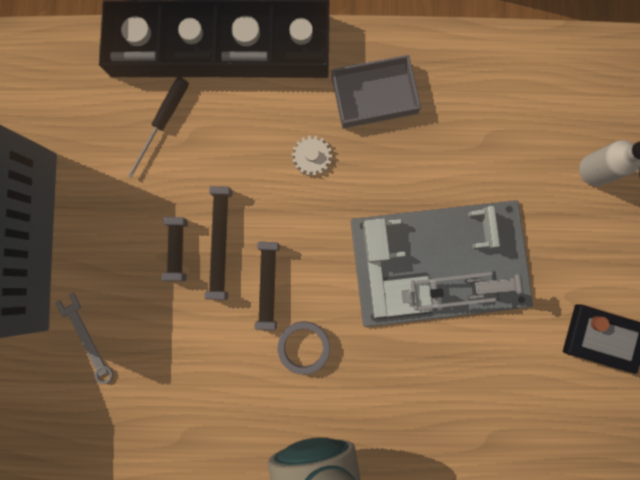

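View pics/side0.png

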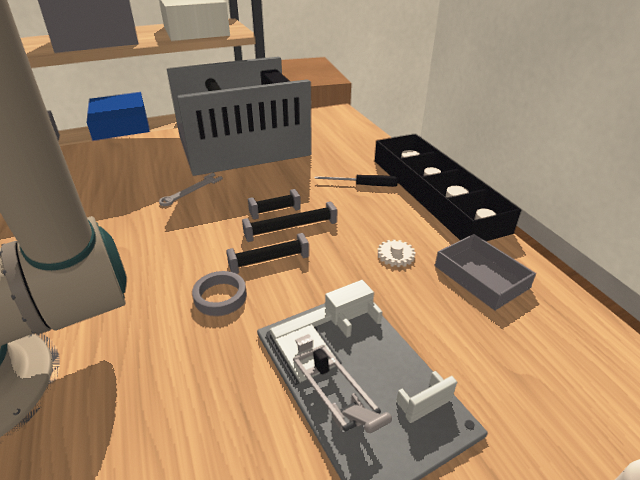

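The top view shows the cradle at about (440,262), with the carriage to the left and the lever at (495,288). The rollers are the 110 at (175,250), the 195 at (218,243) and the 150 at (267,286). The gear is at (312,156) and the tape ring at (304,348). Next I'll measure the poses.

Run:
```python
from h import *
z=np.load('pics/top0.npz');im,d=z['im'],z['d'];W=cloud('top',d);
# rollers
hgt=W[...,2]
print('bench z',np.nanmedian(hgt[380:460,150:250]))
for n,(u0,v0,u1,v1) in dict(r110=(155,208,195,290),r195=(198,178,240,305),r150=(250,235,284,336),gear=(285,130,340,182),tape=(272,318,335,380)).items():
    m=np.zeros(d.shape,bool);m[v0:v1,u0:u1]=1;m&=hgt>0.012
    P=W[m]; r=cv2.minAreaRect((P[:,:2]*1000).astype(np.float32)); print(n,np.round(r[0],1),np.round(r[1],1),round(r[2],1),'zmax',np.percentile(P[:,2],98))
    if n=='r150':
        k=m&(hgt>0.031); print(np.round(cv2.minAreaRect((W[k][:,:2]*1000).astype(np.float32))[0:3:2],1) if 0 else cv2.minAreaRect((W[k][:,:2]*1000).astype(np.float32)))
# cradle plate
m=np.zeros(d.shape,bool);m[190:340,340:545]=1;m&=(hgt>0.007)
r=cv2.minAreaRect((W[m][:,:2]*1000).astype(np.float32));print('cradle',r)
m&=(abs(hgt-.012)<.004)
r=cv2.minAreaRect((W[m][:,:2]*1000).astype(np.float32));print('plate',r)
crop=cv2.resize(im[190:340,340:545,::-1],None,fx=3.9,fy=3.9,interpolation=cv2.INTER_CUBIC);cv2.imwrite('pics/cr.png',crop)
s=np.load('pics/side0.npz')['im'];cv2.imwrite('pics/crs.png',cv2.resize(s[270:480,240:500,::-1],None,fx=2.8,fy=2.8,interpolation=cv2.INTER_CUBIC))
```

```text
bench z -0.000770756368241865
r110 [536.8 282.4] [ 36.1 109.8] 89.7 zmax 0.03770972053419664
r195 [549.  207.3] [ 36.8 195.2] 89.0 zmax 0.03700213922725278
r150 [470.2 120.9] [160.7  48.1] 3.8 zmax 0.03721095272773408
((475.69720458984375, 121.3257064819336), (35.84027862548828, 149.75218200683594), 88.8055648803711)
gear [706.5  47.2] [65.7 68. ] 25.9 zmax 0.026197967659256517
tape [371.6  63.9] [103.7  87.9] 84.0 zmax 0.03349547352625144
cradle ((519.2075805664062, -182.77989196777344), (190.95533752441406, 300.5465393066406), 7.357647895812988)
plate ((519.1473388671875, -182.6407928466797), (190.8594207763672, 300.2015075683594), 7.334051132202148)
```

View pics/cr.png

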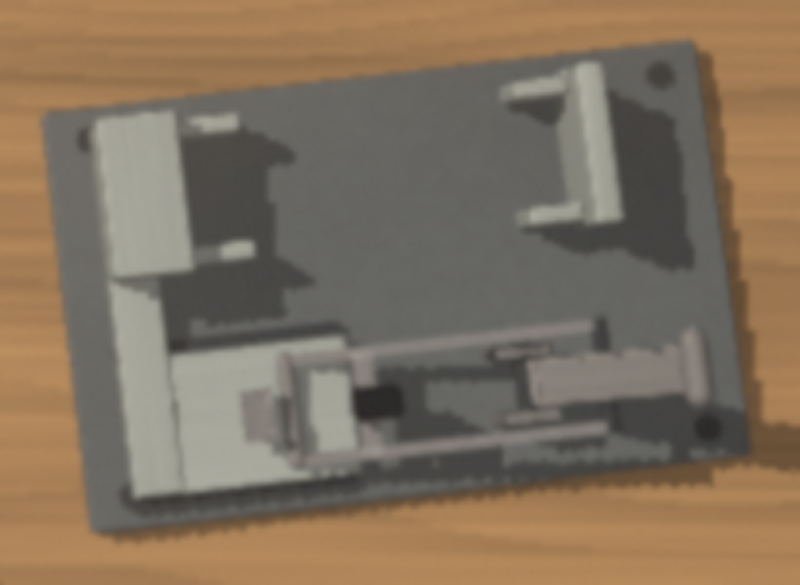

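View pics/crs.png

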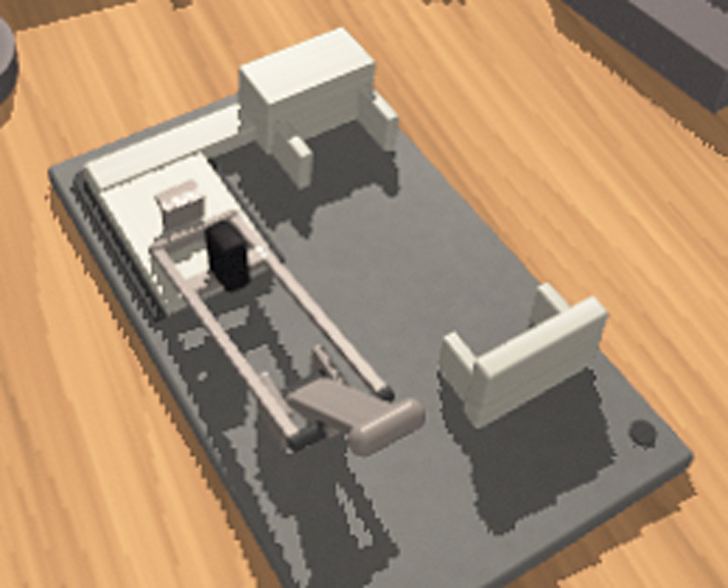

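```bash
cat >> h.py <<'E'
YC=np.radians(7.34);C0=np.array([.5192,-.1827,0])
RC=R.from_euler('z',YC)
def c2w(p): return RC.apply(np.array(p,float)/1000)+C0
def w2c(p): return RC.inv().apply(np.asarray(p)-C0)*1000
def rot(yaw_deg,pitch=0):  # tool down, tool x at yaw; then pitch about tool y (deg)
    y=np.radians(yaw_deg); x=[np.cos(y),np.sin(y),0]; z=[0,0,-1]; yy=np.cross(z,x)
    return R.from_matrix(np.array([x,yy,z]).T)*R.from_euler('y',pitch,degrees=True)
def cur():
    s=get_state(); q=s['ee_rot']; return np.array(s['position']),R.from_quat([q[1],q[2],q[3],q[0]]),s
def plan(p1,r1,n,hand,start=None):
    p,r,s=cur()
    if start is not None: p,r=start
    dr=(r.inv()*r1).as_rotvec(degrees=True)/n; dp=(p1-p)/n; out=[]
    for i in range(n):
        sh=r.inv().apply(dp); out.append(' '.join(f'{a:.1f}' for a in dr)+' '+' '.join(f'{a:.4f}' for a in sh)+f' {hand}'); r=r*R.from_rotvec(dr,degrees=True)
    print(';\n'.join(out)); return p1,r1
def show():
    p,r,s=cur(); M=r.as_matrix(); print('t',round(s['clock'],2),'pos',np.round(p,4),'cr',np.round(w2c(p),1),'yaw',np.round(np.degrees(np.arctan2(M[1,0],M[0,0])),1),'zaxis',np.round(M[:,2],3),'w',round(s['width'],4),'F',np.round(s['contact_force'],1),'q',np.round(s['qpos'],2))
E
python3 - <<'E'
from h import *
show(); s=plan(np.array([.4757,.1213,.15]),rot(178.8),16,70)
E
```

```text
t 0.1 pos [ 0.1708 -0.5485  0.2048] cr [-392.3 -318.3  204.8] yaw 17.3 zaxis [-0.     0.002 -1.   ] w 0.0851 F [-0.1 -0.3  0. ] q [-1.39  0.28  1.51 -0.    1.36 -0.12]
-0.0 -0.0 -10.1 0.0306 -0.0343 0.0035 70;
-0.0 -0.0 -10.1 0.0362 -0.0284 0.0035 70;
-0.0 -0.0 -10.1 0.0406 -0.0216 0.0035 70;
-0.0 -0.0 -10.1 0.0438 -0.0142 0.0035 70;
-0.0 -0.0 -10.1 0.0456 -0.0063 0.0035 70;
-0.0 -0.0 -10.1 0.0460 0.0018 0.0035 70;
-0.0 -0.0 -10.1 0.0449 0.0098 0.0034 70;
-0.0 -0.0 -10.1 0.0425 0.0176 0.0034 70;
-0.0 -0.0 -10.1 0.0388 0.0247 0.0034 70;
-0.0 -0.0 -10.1 0.0338 0.0311 0.0034 70;
-0.0 -0.0 -10.1 0.0279 0.0366 0.0034 70;
-0.0 -0.0 -10.1 0.0210 0.0409 0.0034 70;
-0.0 -0.0 -10.1 0.0135 0.0440 0.0034 70;
-0.0 -0.0 -10.1 0.0056 0.0457 0.0034 70;
-0.0 -0.0 -10.1 -0.0025 0.0459 0.0034 70;
-0.0 -0.0 -10.1 -0.0105 0.0448 0.0034 70
```

Call:
drive_tool(
  motion="0 0 -10.1 0.031 -0.034 0.001 70; 0 0 -10.1 0.036 -0.028 0.001 70; 0 0 -10.1 0.041 -0.022 0.001 70; 0 0 -10.1 0.044 -0.014 0.001 70; 0 0 -10.1 0.046 -0.006 0.001 70; 0 0 -10.1 0.046 0.002 0.001 70; 0 0 -10.1 0.045 0.010 0.001 70; 0 0 -10.1 0.0425 0.0175 0.003 70",
)

```text
clock: 1.1
position: [0.3209, -0.2021, 0.1921]
ee_rot: [-0.002, 0.64, 0.768, 0.002]
contact_force: [0.5, -0.0, 0.0]
width: 0.06
```

Run:
```python
from h import *
show(); s=plan(np.array([.4757,.1213,.10]),rot(178.8),9,60)
```

```text
t 1.1 pos [ 0.3209 -0.2021  0.1921] cr [-199.1    6.1  192.1] yaw 100.3 zaxis [-0.001  0.006 -1.   ] w 0.06 F [ 0.5 -0.   0. ] q [-0.75 -0.01  1.89  0.    1.27 -0.93]
0.0 -0.0 -8.7 0.0322 0.0234 0.0104 60;
0.0 -0.0 -8.7 0.0283 0.0280 0.0104 60;
0.0 -0.0 -8.7 0.0237 0.0320 0.0104 60;
0.0 -0.0 -8.7 0.0186 0.0352 0.0103 60;
0.0 -0.0 -8.7 0.0131 0.0376 0.0103 60;
0.0 -0.0 -8.7 0.0072 0.0392 0.0103 60;
0.0 -0.0 -8.7 0.0012 0.0398 0.0103 60;
0.0 -0.0 -8.7 -0.0048 0.0395 0.0103 60;
0.0 -0.0 -8.7 -0.0108 0.0384 0.0102 60
```

Call:
drive_tool(
  motion="0 0 -9 0.033 0.024 0.010 60; 0 0 -9 0.029 0.029 0.010 60; 0 0 -9 0.024 0.033 0.010 60; 0 0 -9 0.019 0.036 0.010 60; 0 0 -9 0.0135 0.0385 0.010 60; 0 0 -9 0.0075 0.040 0.010 60; 0 0 -9 0.001 0.041 0.010 60; 0 0 -9 -0.005 0.0405 0.010 60; 0 0 -8 -0.011 0.039 0.010 60; 0 0 0 0 0 0 60",
)

```text
clock: 2.35
position: [0.4688, 0.1498, 0.0991]
ee_rot: [-0.001, -0.029, 1.0, 0.002]
contact_force: [0.3, -0.2, 0.3]
width: 0.0513
```

Run:
```python
from h import *
show(); s=plan(np.array([.4757,.1213,.10]),rot(178.8),1,60);s=plan(np.array([.4757,.1213,.002]),rot(178.8),3,60,s)
```

```text
t 2.35 pos [0.4688 0.1498 0.0991] cr [ -7.5 336.2  99.1] yaw -176.6 zaxis [-0.001  0.004 -1.   ] w 0.0513 F [ 0.3 -0.2  0.3] q [ 0.16  0.24  1.84  0.01  1.06 -1.47]
0.2 -0.1 4.6 -0.0052 -0.0289 -0.0010 60
0.0 0.0 0.0 0.0000 0.0000 0.0327 60;
0.0 0.0 0.0 0.0000 0.0000 0.0327 60;
0.0 0.0 0.0 0.0000 0.0000 0.0327 60
```

Call:
drive_tool(
  motion="0 0 4.6 -0.0052 -0.029 -0.001 60; 0 0 0 0 0 0 60",
)

```text
clock: 2.6
position: [0.4744, 0.1202, 0.0994]
ee_rot: [-0.002, 0.012, 1.0, 0.002]
contact_force: [-0.5, -0.4, -0.2]
width: 0.0512
```

Run:
```python
from h import *
show(); s=plan(np.array([.4757,.1213,.10]),rot(178.8),1,60)
```

```text
t 2.6 pos [0.4744 0.1202 0.0994] cr [ -5.7 306.1  99.4] yaw 178.6 zaxis [-0.004  0.003 -1.   ] w 0.0512 F [-0.5 -0.4 -0.2] q [ 0.1   0.24  1.85  0.    1.06 -1.45]
0.2 -0.2 -0.2 -0.0012 0.0011 -0.0006 60
```

Call:
drive_tool(
  motion="0 0 0 -0.0013 0.001 0.040 60; 0 0 0 0 0 0.035 60; 0 0 0 0 0 0.019 60; 0 0 0 0 0 0 60",
)

```text
clock: 3.1
position: [0.4744, 0.1203, 0.0046]
ee_rot: [-0.001, 0.014, 1.0, 0.002]
contact_force: [0.4, 0.2, 0.2]
width: 0.0515
```

Run:
```python
from h import *
show(); s=plan(np.array([.4757,.1213,.003]),rot(178.8),1,60)
```

```text
t 3.1 pos [0.4744 0.1203 0.0046] cr [ -5.7 306.2   4.6] yaw 178.4 zaxis [-0.003  0.004 -1.   ] w 0.0515 F [0.4 0.2 0.2] q [ 0.1   0.36  1.97  0.01  0.82 -1.44]
0.2 -0.2 -0.4 -0.0012 0.0011 0.0016 60
```

Call:
drive_tool(
  motion="0 0 0 -0.001 0.001 0.0015 0; 0 0 0 0 0 0 0; 0 0 0 0 0 0 0; 0 0 0 0 0 0 0; 0 0 0 0 0 0 0",
  newtons=50,
)

```text
clock: 3.72
position: [0.4778, 0.1216, 0.0064]
ee_rot: [0.002, 0.014, 1.0, 0.003]
contact_force: [0.0, 0.5, -0.7]
width: -0.0
```

Call:
drive_tool(
  motion="0 0 0 0 0 -0.03 0; 0 0 0 0 0 -0.04 0; 0 0 0 0 0 -0.04 0; 0 0 0 0 0 0 0",
)

```text
clock: 4.22
position: [0.4769, 0.1208, 0.1191]
ee_rot: [0.001, 0.014, 1.0, 0.002]
contact_force: [-0.0, -0.3, -0.9]
width: 0.0001
```

Run:
```python
from h import *
show(); cap('top','top1');im,_=cap('side','side1')
s=plan(np.append(c2w([50,4,0])[:2],.12),rot(97.34),10,0)
```

```text
t 4.22 pos [0.4769 0.1208 0.1191] cr [ -3.2 306.4 119.1] yaw 178.4 zaxis [ 0.002  0.005 -1.   ] w 0.0001 F [-0.  -0.3 -0.9] q [ 0.1   0.22  1.82  0.01  1.11 -1.44]
-0.0 -0.0 8.1 -0.0102 -0.0290 -0.0006 0;
-0.0 -0.0 8.1 -0.0142 -0.0273 -0.0005 0;
-0.0 -0.0 8.1 -0.0179 -0.0250 -0.0005 0;
-0.0 -0.0 8.1 -0.0213 -0.0222 -0.0005 0;
-0.0 -0.0 8.1 -0.0242 -0.0190 -0.0005 0;
-0.0 -0.0 8.1 -0.0266 -0.0154 -0.0005 0;
-0.0 -0.0 8.1 -0.0285 -0.0115 -0.0005 0;
-0.0 -0.0 8.1 -0.0299 -0.0074 -0.0005 0;
-0.0 -0.0 8.1 -0.0306 -0.0031 -0.0004 0;
-0.0 -0.0 8.1 -0.0307 0.0013 -0.0004 0
```

View pics/side1.png

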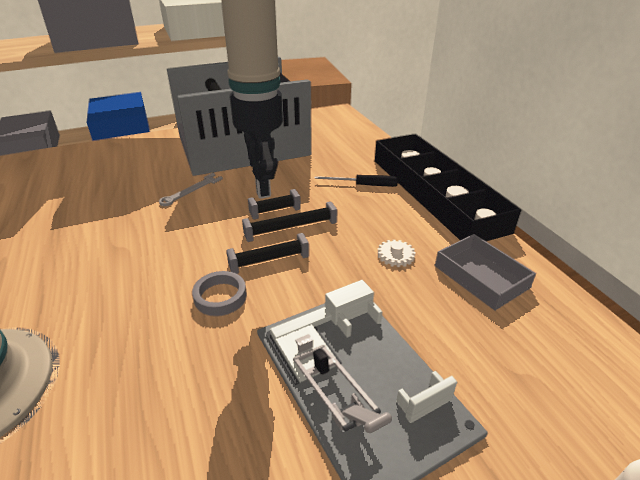

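Run:
```python
from h import *
print(proj('top',[[.4757,.1213,.03],[.477,.121,.119]]),proj('side',[[.4757,.1213,.03],[.477,.121,.119]]))
m=camera_model('side')
for n in('top','side'):
  z=np.load(f'pics/{n}1.npz');W=cloud(n,z['d']);
  for (u,v) in ([(267,286),(267,250),(440,340)] if n=='top' else [(268,250),(262,185),(300,250)]): print(n,u,v,W[v,u])
im=np.load('pics/top1.npz')['im'];cv2.imwrite('pics/t1.png',im[:,:,::-1])
```

```text
[[266.12436802 285.61836214]
 [261.08893052 284.68677938]] [[268.53262905 248.20543782]
 [265.8280494  207.54902354]]
top 267 286 [0.47512742 0.07276333 0.55239129]
top 267 250 [0.504858   0.07412131 0.54309289]
top 440 340 [ 3.83996467e-01 -1.81303935e-01  3.27461445e-04]
side 268 250 [0.47303988 0.11552091 0.03077083]
side 262 185 [0.47042054 0.10701406 0.17237782]
side 300 250 [0.53264177 0.10838855 0.01882045]
```

View pics/t1.png

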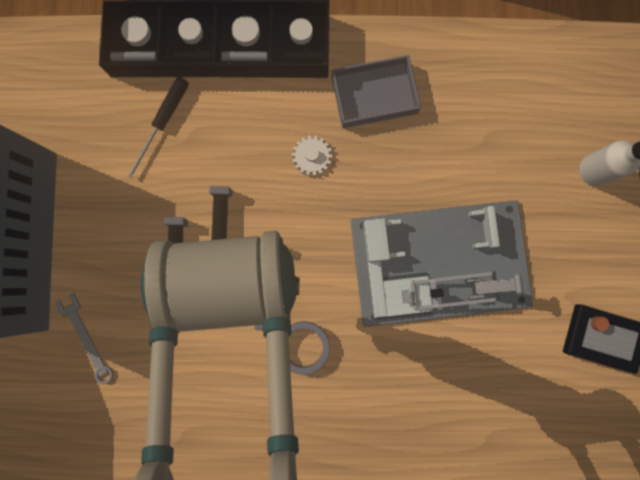

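Run:
```python
from h import *
z=np.load('pics/side1.npz');W=cloud('side',z['d'])
cv2.imwrite('pics/s1c.png',cv2.resize(z['im'][90:270,200:350,::-1],None,fx=3.3,fy=3.3,interpolation=cv2.INTER_NEAREST))
for v in range(150,214,3): print(v,[np.round(W[v,u],3).tolist() for u in (258,262,265,270)])
```

```text
150 [[0.463, 0.084, 0.246], [0.469, 0.08, 0.246], [0.472, 0.076, 0.247], [0.481, 0.081, 0.244]]
153 [[0.464, 0.089, 0.238], [0.469, 0.083, 0.24], [0.471, 0.073, 0.244], [0.482, 0.088, 0.236]]
156 [[0.465, 0.094, 0.231], [0.47, 0.09, 0.232], [0.47, 0.07, 0.241], [0.477, 0.069, 0.24]]
159 [[0.465, 0.095, 0.225], [0.471, 0.096, 0.224], [0.469, 0.069, 0.237], [0.476, 0.064, 0.238]]
162 [[0.468, 0.11, 0.213], [0.462, 0.061, 0.237], [nan, nan, nan], [0.474, 0.06, 0.235]]
165 [[0.467, 0.106, 0.21], [0.462, 0.058, 0.233], [0.466, 0.059, 0.232], [0.474, 0.061, 0.23]]
168 [[0.466, 0.105, 0.205], [0.462, 0.061, 0.227], [0.467, 0.064, 0.225], [0.474, 0.063, 0.224]]
171 [[0.462, 0.092, 0.207], [0.463, 0.068, 0.218], [0.468, 0.071, 0.216], [0.476, 0.071, 0.214]]
174 [[0.462, 0.094, 0.201], [0.465, 0.076, 0.209], [0.469, 0.076, 0.208], [0.478, 0.078, 0.206]]
177 [[0.462, 0.095, 0.195], [0.466, 0.084, 0.2], [0.472, 0.089, 0.196], [0.48, 0.089, 0.195]]
180 [[0.466, 0.115, 0.178], [0.467, 0.091, 0.191], [0.476, 0.107, 0.18], [0.565, 0.418, 0.002]]
183 [[0.466, 0.114, 0.173], [0.471, 0.107, 0.176], [0.
[... 294 characters left out ...]
08, 0.158], [0.485, 0.116, 0.151]]
195 [[0.464, 0.114, 0.151], [0.469, 0.107, 0.154], [0.475, 0.111, 0.151], [0.484, 0.113, 0.147]]
198 [[0.515, 0.35, -0.0], [0.523, 0.343, 0.002], [0.53, 0.343, 0.0], [0.541, 0.338, 0.001]]
201 [[0.501, 0.288, 0.031], [0.508, 0.279, 0.034], [0.515, 0.284, 0.03], [0.525, 0.277, 0.031]]
204 [[0.498, 0.275, 0.031], [0.506, 0.274, 0.03], [0.513, 0.275, 0.028], [0.523, 0.274, 0.026]]
207 [[0.497, 0.274, 0.025], [0.504, 0.27, 0.025], [0.511, 0.271, 0.023], [0.522, 0.27, 0.021]]
210 [[0.495, 0.271, 0.019], [0.503, 0.268, 0.019], [0.511, 0.272, 0.015], [0.523, 0.275, 0.01]]
213 [[0.494, 0.267, 0.014], [0.507, 0.285, 0.0], [0.512, 0.28, 0.002], [0.523, 0.276, 0.002]]
```

View pics/s1c.png

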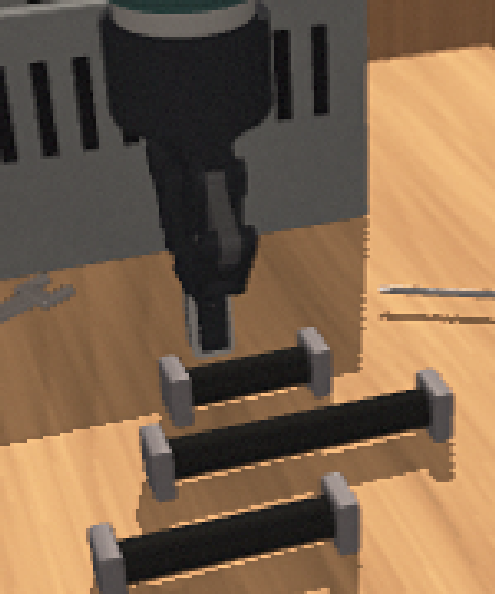

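The missed grasp is explained. The side view shows the shut fingertips at about (263,197), which is world z ≈ 0.150, while the state reports a TCP z of 0.119. x and y agree. The tip is therefore about 30 mm higher than reported, and it closed above the roller without touching it. I'll apply that offset and check it on the way down.

Call:
drive_tool(
  motion="0 0 0 0 0 0.03 60; 0 0 0 0 0 0.04 60; 0 0 0 0.001 0 0.035 60; 0 0 0 0 0 0 60; 0 0 0 0 0 0.012 60; 0 0 0 0 0 0 60",
)

```text
clock: 5.08
position: [0.4686, 0.1205, -0.0079]
ee_rot: [-0.007, 0.014, 1.0, 0.001]
contact_force: [-0.6, -1.8, 0.1]
width: 0.0516
```

Run:
```python
from h import *
show(); cap('side','side2')
z=np.load('pics/side2.npz');W=cloud('side',z['d'])
cv2.imwrite('pics/s2c.png',cv2.resize(z['im'][140:300,200:350,::-1],None,fx=4,fy=4,interpolation=cv2.INTER_NEAREST))
for u in range(244,290,4):
  c=[(v,round(float(W[v,u,2]),3),round(float(W[v,u,1]),3)) for v in range(215,256,4)]; print(u,c)
```

```text
t 5.08 pos [ 0.4686  0.1205 -0.0079] cr [-11.4 307.2  -7.9] yaw 178.4 zaxis [-0.013  0.003 -1.   ] w 0.0516 F [-0.6 -1.8  0.1] q [ 0.1   0.37  1.99  0.01  0.8  -1.44]
244 [(215, 0.001, 0.29), (219, 0.037, 0.223), (223, 0.037, 0.209), (227, 0.029, 0.206), (231, 0.017, 0.209), (235, -0.0, 0.22), (239, 0.0, 0.206), (243, -0.001, 0.194), (247, 0.001, 0.179), (251, -0.0, 0.169), (255, 0.031, 0.117)]
248 [(215, 0.002, 0.285), (219, 0.036, 0.22), (223, 0.036, 0.206), (227, 0.036, 0.194), (231, 0.027, 0.192), (235, 0.019, 0.191), (239, 0.008, 0.193), (243, 0.001, 0.188), (247, -0.003, 0.181), (251, 0.031, 0.126), (255, 0.028, 0.118)]
252 [(215, 0.1, 0.136), (219, 0.09, 0.138), (223, 0.032, 0.21), (227, 0.032, 0.196), (231, 0.024, 0.194), (235, 0.016, 0.192), (239, 0.007, 0.191), (243, 0.001, 0.187), (247, 0.002, 0.173), (251, 0.033, 0.12), (255, 0.028, 0.115)]
256 [(215, 0.12, 0.102), (219, 0.115, 0.099), (223, 0.108, 0.097), (227, 0.099, 0.099), (231, 0.056, 0.146), (235, 0.048, 0.146), (239, 0.039, 0.145), (243, 0.029, 0.147), (247, 0.002, 0.169), (251, 0.031, 0.12), (255, 0.029, 0.111)]
2
[... 1154 characters left out ...]
21, 0.108)]
280 [(215, 0.002, 0.26), (219, 0.031, 0.204), (223, 0.026, 0.198), (227, 0.019, 0.194), (231, 0.001, 0.205), (235, -0.002, 0.196), (239, 0.0, 0.179), (243, 0.0, 0.167), (247, 0.03, 0.117), (251, 0.026, 0.11), (255, 0.018, 0.109)]
284 [(215, 0.0, 0.26), (219, 0.03, 0.202), (223, 0.024, 0.197), (227, 0.016, 0.196), (231, 0.001, 0.202), (235, 0.001, 0.189), (239, 0.0, 0.176), (243, 0.032, 0.123), (247, 0.031, 0.113), (251, 0.024, 0.111), (255, 0.015, 0.109)]
288 [(215, 0.03, 0.213), (219, 0.029, 0.201), (223, 0.023, 0.196), (227, 0.012, 0.197), (231, -0.0, 0.2), (235, 0.001, 0.186), (239, 0.002, 0.171), (243, 0.033, 0.12), (247, 0.03, 0.112), (251, 0.022, 0.109), (255, 0.013, 0.11)]
```

View pics/s2c.png

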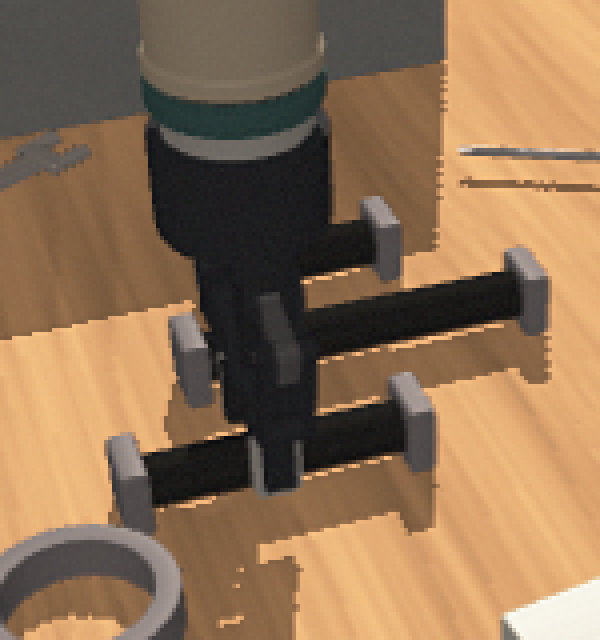

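Run:
```python
from h import *
s=plan(np.array([.4757,.1213,-.028]),rot(178.8),2,60)
```

```text
0.1 -0.3 -0.2 -0.0032 0.0004 0.0103 60;
0.1 -0.3 -0.2 -0.0031 0.0004 0.0104 60
```

Call:
drive_tool(
  motion="0.1 -0.4 -0.2 -0.0045 0.0004 0.009 60; 0.1 -0.4 -0.2 -0.0035 0.0004 0.008 60; 0 0 0 0 0 0 60",
)

```text
clock: 5.5
position: [0.48, 0.1215, -0.0237]
ee_rot: [0.004, 0.011, 1.0, -0.0]
contact_force: [-0.0, -0.7, 0.1]
width: 0.0516
```

Run:
```python
from h import *
show();s=plan(np.array([.4757,.1213,-.028]),rot(178.8),1,60)
```

```text
t 5.5 pos [ 0.48    0.1215 -0.0237] cr [-1.000e-01  3.067e+02 -2.370e+01] yaw 178.8 zaxis [ 0.008 -0.    -1.   ] w 0.0516 F [-0.  -0.7  0.1] q [ 0.11  0.4   1.99 -0.    0.74 -1.44]
-0.0 0.5 -0.0 0.0043 -0.0003 0.0042 60
```

Call:
drive_tool(
  motion="0 0.4 0 0.004 0 0.0035 60; 0 0 0 0 0 0 60; 0 0 0 0 0 0 0; 0 0 0 0 0 0 0; 0 0 0 0 0 0 0; 0 0 0 0 0 0 0",
  newtons=60,
)

```text
clock: 6.25
position: [0.477, 0.1218, -0.0255]
ee_rot: [0.002, 0.011, 1.0, 0.0]
contact_force: [0.9, 0.3, -0.2]
width: 0.0241
```

Call:
drive_tool(
  motion="0 0 0 0 0 -0.02 0; 0 0 0 0 0 -0.04 0; 0 0 0 0 0 -0.04 0; 0 0 0 0 0 -0.035 0; 0 0 0 0 0 0 0",
)

```text
clock: 6.88
position: [0.4742, 0.1214, 0.1103]
ee_rot: [-0.002, 0.011, 1.0, -0.0]
contact_force: [0.7, 0.7, -2.1]
width: 0.0245
```

Run:
```python
from h import *
show();
s=plan(np.append(c2w([50,4,0])[:2],.105),rot(97.34),10,0)
cap('side','side3')
z=np.load('pics/side3.npz')
cv2.imwrite('pics/s3c.png',cv2.resize(z['im'][90:300,200:350,::-1],None,fx=2.8,fy=2.8,interpolation=cv2.INTER_NEAREST))
```

```text
t 6.88 pos [0.4742 0.1214 0.1103] cr [ -5.7 307.4 110.3] yaw 178.8 zaxis [-0.003 -0.001 -1.   ] w 0.0245 F [ 0.7  0.7 -2.1] q [ 0.11  0.23  1.83 -0.    1.09 -1.44]
-0.0 -0.0 8.1 -0.0100 -0.0292 0.0005 0;
-0.0 -0.0 8.1 -0.0141 -0.0275 0.0005 0;
-0.0 -0.0 8.1 -0.0178 -0.0252 0.0005 0;
-0.0 -0.0 8.1 -0.0212 -0.0224 0.0005 0;
-0.0 -0.0 8.1 -0.0242 -0.0192 0.0005 0;
-0.0 -0.0 8.1 -0.0266 -0.0156 0.0005 0;
-0.0 -0.0 8.1 -0.0286 -0.0116 0.0005 0;
-0.0 -0.0 8.1 -0.0299 -0.0075 0.0005 0;
-0.0 -0.0 8.1 -0.0307 -0.0032 0.0005 0;
-0.0 -0.0 8.1 -0.0308 0.0012 0.0005 0
```

View pics/s3c.png

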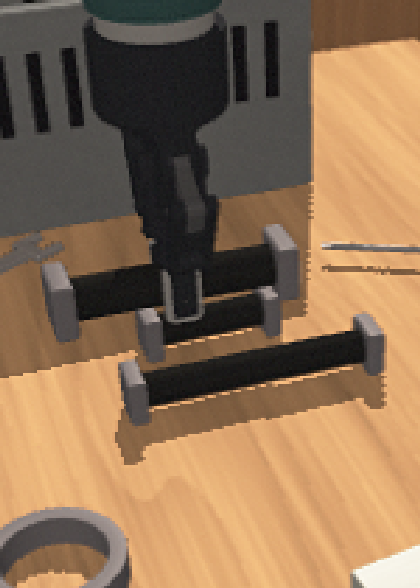

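The side view shows the 150 mm roller held level, with the other two still on the bench. Next I carry it to the lane.

Call:
drive_tool(
  motion="0 0 8.1 -0.010 -0.029 0 0; 0 0 8.1 -0.014 -0.0275 0 0; 0 0 8.1 -0.018 -0.025 0 0; 0 0 8.1 -0.021 -0.0225 0 0; 0 0 8.1 -0.024 -0.019 0 0; 0 0 8.1 -0.0265 -0.0155 0 0; 0 0 8.1 -0.0285 -0.0115 0 0; 0 0 8 -0.030 -0.0075 0 0; 0 0 8 -0.0305 -0.003 0 0; 0 0 7 -0.029 0.001 0 0; 0 0 0 0 0 0 0",
)

```text
clock: 8.3
position: [0.5463, -0.1764, 0.0795]
ee_rot: [-0.024, 0.666, 0.746, -0.014]
contact_force: [-0.2, 0.1, -2.5]
width: 0.0245
```

Run:
```python
from h import *
show();
s=plan(np.append(c2w([50,3,0])[:2],.11),rot(97.34),1,0)
```

```text
t 8.3 pos [ 0.5463 -0.1764  0.0795] cr [27.6  2.8 79.5] yaw 96.5 zaxis [-0.054  0.011 -0.999] w 0.0245 F [-0.2  0.1 -2.5] q [-0.43  0.4   1.65 -0.01  1.15 -0.53]
-3.0 -1.0 -0.9 0.0010 0.0207 -0.0316 0
```

Call:
drive_tool(
  motion="-1.5 -0.5 -0.5 0.0005 0.011 -0.015 0; -1.4 -0.5 -0.4 0.0005 0.009 -0.0145 0; 0 0 0 0 0 0 0",
)

```text
clock: 8.68
position: [0.5667, -0.1703, 0.1077]
ee_rot: [-0.002, 0.659, 0.752, 0.0]
contact_force: [-0.4, 0.3, -1.8]
width: 0.0244
```

Run:
```python
from h import *
show();
s=plan(np.append(c2w([50,3,0])[:2],.11),rot(97.34),1,0)
cap('side','side4');cap('top','top4')
z=np.load('pics/side4.npz');cv2.imwrite('pics/s4c.png',cv2.resize(z['im'][180:480,220:520,::-1],None,fx=2,fy=2))
```

```text
t 8.68 pos [ 0.5667 -0.1703  0.1077] cr [ 48.7   6.2 107.7] yaw 97.6 zaxis [-0.002  0.003 -1.   ] w 0.0244 F [-0.4  0.3 -1.8] q [-0.41  0.37  1.62  0.    1.16 -0.54]
-0.1 -0.2 0.3 -0.0032 0.0013 -0.0023 0
```

View pics/s4c.png

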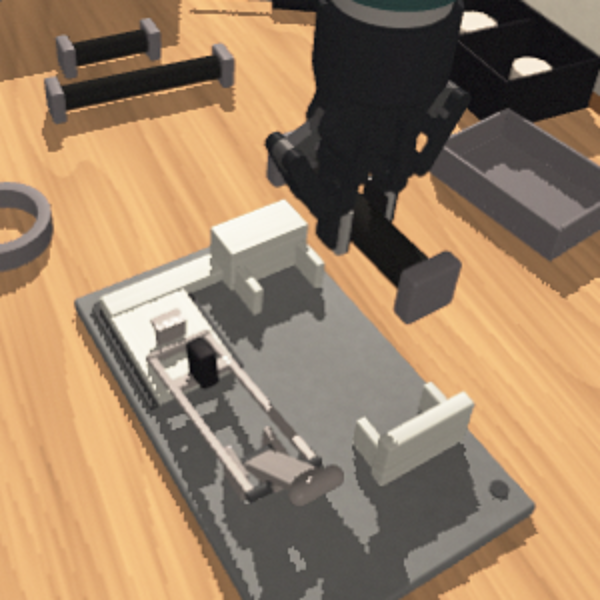

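View pics/top4.png

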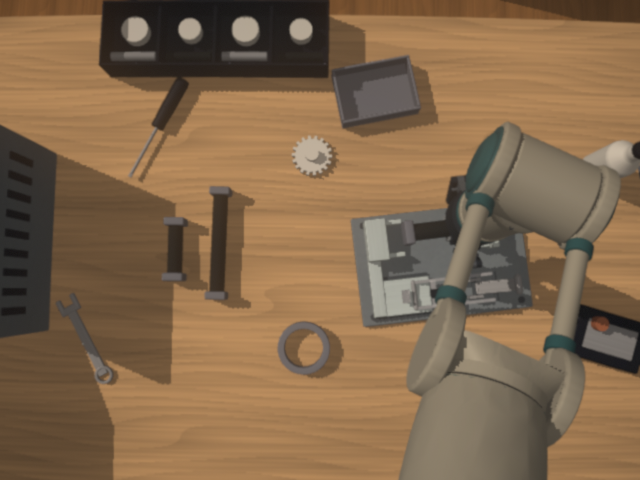

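The roller is over the lane; its near end block is at about side pixel (434,325). I'll check the block position before lowering.

Run:
```python
from h import *
z=np.load('pics/side4.npz');W=cloud('side',z['d']);C=(W.reshape(-1,3)-C0)@RC.as_matrix()*1000
m=(abs(C[:,0]-50)<40)&(C[:,1]>-90)&(C[:,1]<-50)&(C[:,2]>100)&(C[:,2]<190)
P=C[m];print(len(P),np.percentile(P,[1,10,50,90,99],axis=0).round(1))
f=P[abs(P[:,1]-np.percentile(P[:,1],5))<3];print(f.min(0),f.max(0))
z=np.load('pics/top4.npz');W=cloud('top',z['d']);C=(W.reshape(-1,3)-C0)@RC.as_matrix()*1000
m=(abs(C[:,0]-50)<30)&(C[:,1]>20)&(C[:,1]<95)&(C[:,2]>120)&(C[:,2]<190)
P=C[m];f=P[P[:,1]>65];print(len(f),np.percentile(f,[1,10,50,90,99],axis=0).round(1))
```

```text
804 [[ 29.9 -67.4 136.1]
 [ 30.7 -66.9 141.1]
 [ 43.  -65.5 160.2]
 [ 60.4 -56.9 169.2]
 [ 65.  -51.6 170.1]]
[ 30.14880458 -67.88880969 135.08979769] [ 66.55045345 -64.19748825 170.71790865]
329 [[ 30.3  65.1 137.2]
 [ 33.3  68.6 147.9]
 [ 47.6  76.7 167.1]
 [ 61.8  82.  169.7]
 [ 65.6  82.3 171.6]]
```

Call:
drive_tool(
  motion="0 0 0.3 -0.0035 0.002 0.03 0; 0 0 0 0 0 0.03 0; 0 0 0 0 0 0 0",
)

```text
clock: 9.15
position: [0.5674, -0.1723, 0.0461]
ee_rot: [-0.003, 0.66, 0.751, -0.0]
contact_force: [-1.1, 0.2, -2.0]
width: 0.0243
```

Run:
```python
from h import *
show();
s=plan(np.append(c2w([50.5,2.5,0])[:2],-.014),rot(97.34),3,0)
```

```text
t 9.15 pos [ 0.5674 -0.1723  0.0461] cr [49.2  4.2 46.1] yaw 97.4 zaxis [-0.004  0.003 -1.   ] w 0.0243 F [-1.1  0.2 -2. ] q [-0.41  0.43  1.69  0.    1.02 -0.54]
-0.1 -0.1 0.0 -0.0006 0.0005 0.0200 0;
-0.1 -0.1 0.0 -0.0006 0.0005 0.0200 0;
-0.1 -0.1 0.0 -0.0006 0.0005 0.0200 0
```

Call:
drive_tool(
  motion="-0.1 0 0 -0.001 0.001 0.022 0; -0.1 0 0 -0.001 0.0005 0.022 0; 0 0 0 0 0 0.011 0; 0 0 0 0 0 0 0",
)

```text
clock: 9.65
position: [0.5721, -0.1748, -0.0057]
ee_rot: [0.002, 0.66, 0.752, 0.002]
contact_force: [0.2, -0.1, -1.8]
width: 0.0241
```

Run:
```python
from h import *
show();
```

```text
t 9.65 pos [ 0.5721 -0.1748 -0.0057] cr [53.5  1.1 -5.7] yaw 97.4 zaxis [ 0.005  0.    -1.   ] w 0.0241 F [ 0.2 -0.1 -1.8] q [-0.41  0.49  1.74  0.    0.9  -0.55]
```

Call:
drive_tool(
  motion="0 0 0 0.001 -0.003 0.007 0; 0 0 0 0 0 0.0 0; 0 0 0 0 0 0.002 0; 0 0 0 0 0 0 0",
)

```text
clock: 10.15
position: [0.5706, -0.1748, -0.0126]
ee_rot: [0.004, 0.66, 0.752, 0.003]
contact_force: [0.0, 0.4, -2.7]
width: 0.0243
```

Run:
```python
from h import *
show();
```

```text
t 10.15 pos [ 0.5706 -0.1748 -0.0126] cr [ 52.    1.3 -12.6] yaw 97.5 zaxis [ 0.009 -0.001 -1.   ] w 0.0243 F [ 0.   0.4 -2.7] q [-0.42  0.5   1.76  0.    0.88 -0.55]
```

Call:
drive_tool(
  motion="0.3 0 0 0.0005 -0.001 0.0025 0; 0 0 0 0 0 0 0; 0 0 0 0 0 0 30; 0 0 0 0 0 0 50; 0 0 0 0 0 0 60",
)

```text
clock: 10.78
position: [0.5712, -0.1751, -0.013]
ee_rot: [0.004, 0.66, 0.752, 0.001]
contact_force: [0.1, -0.3, 0.6]
width: 0.0512
```

Run:
```python
from h import *
show();
```

```text
t 10.78 pos [ 0.5712 -0.1751 -0.013 ] cr [ 52.6   0.9 -13. ] yaw 97.5 zaxis [ 0.007 -0.004 -1.   ] w 0.0512 F [ 0.1 -0.3  0.6] q [-0.41  0.5   1.75 -0.    0.88 -0.54]
```

Released. Now I lift straight up and go back towards +y, out of the top view.

Call:
drive_tool(
  motion="0 0 0 0 -0.0015 -0.02 60; 0 0 0 0 0 -0.05 60; 0 0 0 0 0 -0.06 60; 0 0 0 0.05 0 -0.03 60; 0 0 0 0.06 0 -0.01 60; 0 0 0 0.06 0 0 60; 0 0 0 0.06 0 0 60; 0 0 0 0 0 0 60",
)

```text
clock: 11.78
position: [0.5404, 0.0587, 0.1625]
ee_rot: [0.005, 0.661, 0.75, 0.004]
contact_force: [0.1, -0.4, 1.0]
width: 0.0508
```

Run:
```python
from h import *
show(); 
im,d=cap('top','top5');im2,d2=cap('side','side5')
for n,dd in(('top',d),('side',d2)):
  C=(cloud(n,dd).reshape(-1,3)-C0)@RC.as_matrix()*1000
  m=(abs(C[:,0]-50)<35)&(C[:,1]>-78)&(C[:,1]<90)&(C[:,2]>18)&(C[:,2]<60)
  P=C[m];print(n,len(P),np.percentile(P,[1,5,50,95,99],axis=0).round(1))
cv2.imwrite('pics/t5c.png',cv2.resize(im[180:340,330:550,::-1],None,fx=3.6,fy=3.6,interpolation=cv2.INTER_CUBIC))
cv2.imwrite('pics/s5c.png',cv2.resize(im2[260:480,220:500,::-1],None,fx=2.7,fy=2.7,interpolation=cv2.INTER_CUBIC))
```

```text
t 11.78 pos [0.5404 0.0587 0.1625] cr [ 51.9 236.7 162.5] yaw 97.2 zaxis [ 0.013 -0.002 -1.   ] w 0.0508 F [ 0.1 -0.4  1. ] q [-0.02  0.25  1.65 -0.    1.23 -0.14]
top 1802 [[ 18.6 -74.8  20.6]
 [ 22.8 -69.3  30.2]
 [ 51.9   1.7  40.4]
 [ 76.8  77.   48.2]
 [ 81.   86.7  50. ]]
side 2639 [[ 16.6 -73.5  19.6]
 [ 17.4 -71.5  25.4]
 [ 43.7  -4.7  40.7]
 [ 73.7  75.5  48.6]
 [ 78.6  86.9  49.7]]
```

View pics/t5c.png

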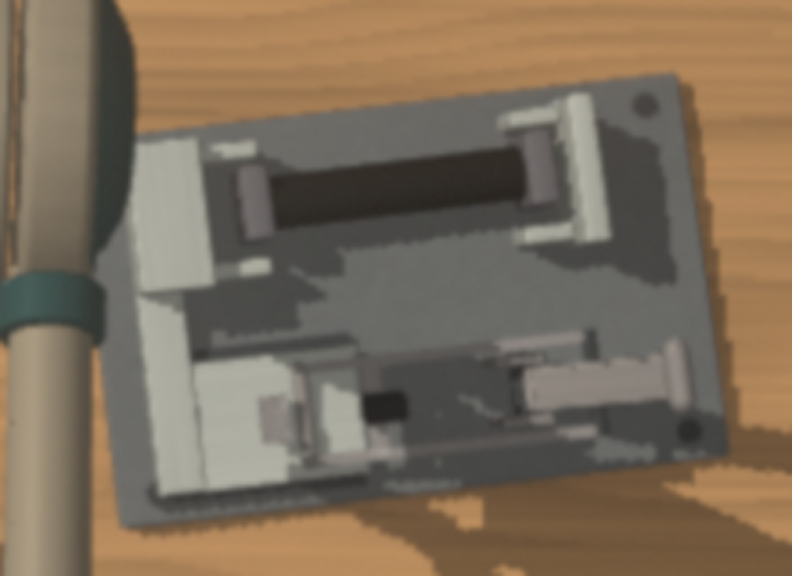

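View pics/s5c.png

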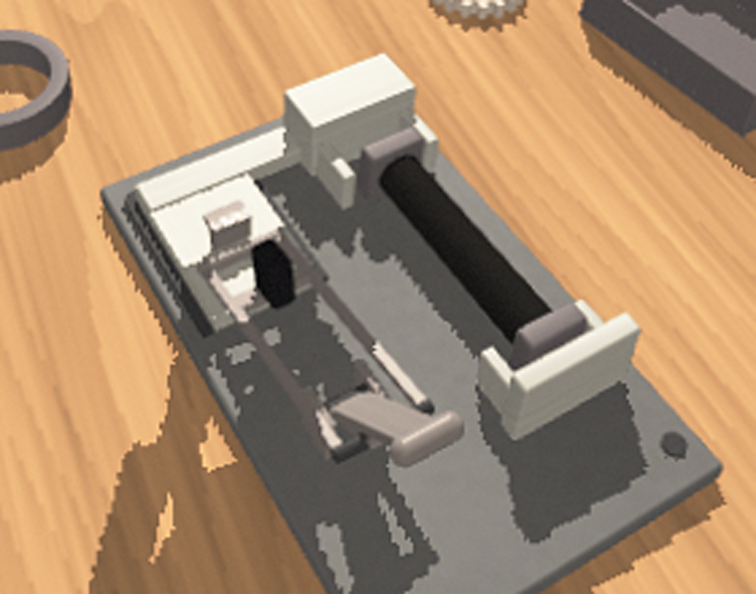

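The roller lies flat between the wings in both views. In the t5c crop the tab is at (385,405), the keeper at (277,420) and the lever end at (678,375). Next I measure the latch.

Run:
```python
from h import *
for n in('top','side'):
  z=np.load(f'pics/{n}5.npz');im=z['im'];C=((cloud(n,z['d']).reshape(-1,3)-C0)@RC.as_matrix()*1000)
  g=im.reshape(-1,3).astype(int).max(1)
  # tab: dark pixels
  m=(abs(C[:,0]+50)<25)&(C[:,1]>-10)&(C[:,1]<60)&(C[:,2]>36)&(C[:,2]<90)
  P=C[m]; print(n,'tab',len(P),np.percentile(P,[2,10,50,90,98],axis=0).round(1).tolist())
  P=P[P[:,2]>np.percentile(P[:,2],80)-1];print('  top',P.mean(0).round(1),P.min(0).round(1),P.max(0).round(1))
  m=(abs(C[:,0]+50)<9)&(C[:,1]>-140)&(C[:,1]<-60)&(C[:,2]>38)&(C[:,2]<120)
  P=C[m]
  for y in range(-125,-60,6):
    q=P[abs(P[:,1]-y)<3]
    if len(q): print('  lev',y,len(q),np.percentile(q[:,2],90).round(1))
  for y in range(40,90,3):
    q=C[(abs(C[:,0]+50)<8)&(abs(C[:,1]-y)<1.5)]
    if len(q): print('  k',y,len(q),np.percentile(q[:,2],[5,50,95]).round(1))
  m=(abs(C[:,0]+50)<35)&(C[:,1]>-60)&(C[:,1]<20)&(C[:,2]>34)&(C[:,2]<70); P=C[m]
  print('  arms x',np.percentile(P[:,0],[1,20,50,80,99]).round(1))
```

```text
top tab 260 [[-74.3, -8.4, 36.2], [-72.6, -2.7, 36.9], [-49.6, 22.0, 40.7], [-27.9, 32.3, 62.5], [-26.2, 35.4, 64.2]]
  top [-50.1  25.1  62.2] [-56.8  16.7  60.1] [-43.8  35.   65.5]
  lev -107 23 93.0
  lev -101 44 94.6
  lev -95 63 89.9
  lev -89 47 80.3
  lev -83 60 76.3
  lev -77 49 68.6
  lev -71 47 62.1
  lev -65 51 57.6
  k 40 15 [19.4 22.3 24.9]
  k 43 15 [21.1 24.  25.7]
  k 46 17 [20.6 23.  26.6]
  k 49 17 [20.6 24.1 26.2]
  k 52 12 [21.2 22.8 25.7]
  k 55 12 [28.  30.6 31.8]
  k 58 19 [28.6 32.2 34.3]
  k 61 21 [22.8 28.9 32.7]
  k 64 14 [21.3 24.8 26.4]
  k 67 8 [38.6 39.8 41.3]
  k 70 16 [36.4 39.5 43.5]
  k 73 17 [37.8 40.7 42.7]
  k 76 17 [36.7 40.1 42.8]
  k 79 29 [22.  39.1 42.9]
  k 82 19 [20.8 23.2 26.5]
  k 85 13 [21.  23.4 27. ]
  k 88 16 [20.5 23.8 25.7]
  arms x [-74.8 -71.1 -50.6 -29.5 -25.8]
side tab 592 [[-74.6, -7.6, 36.2], [-72.3, 0.5, 37.1], [-53.9, 18.5, 42.7], [-29.7, 30.4, 62.0], [-26.5, 35.0, 63.7]]
  top [-51.4  24.5  61.8] [-57.7  14.7  59.2] [-44.1  37.   64.4]
  lev -107 99 93.5
  lev -101 76 94.5
  lev -95 20 92.5
  lev -89 44 82.7
  lev -83 42 76.8
  lev -77 40 71.3
  lev -71 33 65.4
  lev -65 33 58.6
  k 40 5 [25.1 25.8 27.2]
  k 43 8 [24.  25.  26.3]
  k 46 12 [24.7 25.6 27.1]
  k 49 8 [24.5 25.3 26.5]
  k 52 11 [23.1 24.8 25.8]
  k 55 33 [24.  28.2 32. ]
  k 58 21 [29.9 31.4 32.9]
  k 61 9 [30.5 31.6 32.1]
  k 67 58 [23.9 31.1 41.1]
  k 70 51 [24.5 36.8 42.2]
  k 73 19 [40.3 41.1 42. ]
  k 76 20 [40.  41.2 42.6]
  k 79 16 [40.5 41.4 42.2]
  k 82 8 [40.1 40.8 42. ]
  k 85 1 [23.9 23.9 23.9]
  k 88 1 [23.9 23.9 23.9]
  arms x [-75.6 -72.1 -51.7 -31.4 -26.6]
```

Call:
drive_tool(
  motion="0.5 0 0 -0.042 -0.02 0 40; 0 0 0 -0.042 -0.02 0.01 40; 0 0 0 -0.042 -0.02 0.02 40; 0 0 0 -0.042 -0.02 0.02 40; 0 0 0 -0.042 -0.02 0.02 40; 0 0 0 0 0 0 40",
)

```text
clock: 12.62
position: [0.4675, -0.1833, 0.0913]
ee_rot: [0.007, 0.666, 0.746, -0.001]
contact_force: [0.4, 0.8, -0.2]
width: 0.0342
```

Run:
```python
from h import *
show();s=plan(c2w([-50,25,70]),rot(97.34),1,40)
cap('side','side6')
```

```text
t 12.62 pos [ 0.4675 -0.1833  0.0913] cr [-51.3   6.   91.3] yaw 96.5 zaxis [ 0.009 -0.011 -1.   ] w 0.0342 F [ 0.4  0.8 -0.2] q [-0.51  0.26  1.84 -0.01  1.03 -0.62]
0.4 0.7 -0.9 0.0193 0.0009 0.0211 40
```

Test tilt while in free air: a rotation about tool y.

Call:
drive_tool(
  motion="0.4 0.7 -0.9 0.017 0.001 0.01 40; 0 0 0 0 0 0 40; 0 0 0 0 0 0 40",
)

```text
clock: 13.05
position: [0.4687, -0.1633, 0.082]
ee_rot: [0.001, 0.659, 0.752, 0.002]
contact_force: [-0.4, -0.4, 0.1]
width: 0.0344
```

Run:
```python
from h import *
show();cap('side','side7')
```

```text
t 13.05 pos [ 0.4687 -0.1633  0.082 ] cr [-47.6  25.7  82. ] yaw 97.6 zaxis [ 0.003  0.002 -1.   ] w 0.0344 F [-0.4 -0.4  0.1] q [-0.48  0.26  1.86  0.    1.02 -0.61]
```

Call:
drive_tool(
  motion="0 5 0 0 0 0 40; 0 5 0 0 0 0 40; 0 0 0 0 0 0 40; 0 0 0 0 0 0 40",
)

```text
clock: 13.6
position: [0.4697, -0.1606, 0.0833]
ee_rot: [-0.065, 0.654, 0.751, 0.06]
contact_force: [-1.1, 0.5, -0.6]
width: 0.0342
```

Run:
```python
from h import *
show();cap('side','side8')
a=np.load('pics/side7.npz')['im'][:,:,::-1];b=np.load('pics/side8.npz')['im'][:,:,::-1]
cv2.imwrite('pics/s78.png',np.hstack([cv2.resize(x[200:460,220:400],None,fx=2.2,fy=2.2) for x in(a,b)]))
```

```text
t 13.6 pos [ 0.4697 -0.1606  0.0833] cr [-46.3  28.2  83.3] yaw 97.9 zaxis [-0.02   0.176 -0.984] w 0.0342 F [-1.1  0.5 -0.6] q [-0.58  0.31  1.8   0.15  1.15 -0.79]
```

View pics/s78.png

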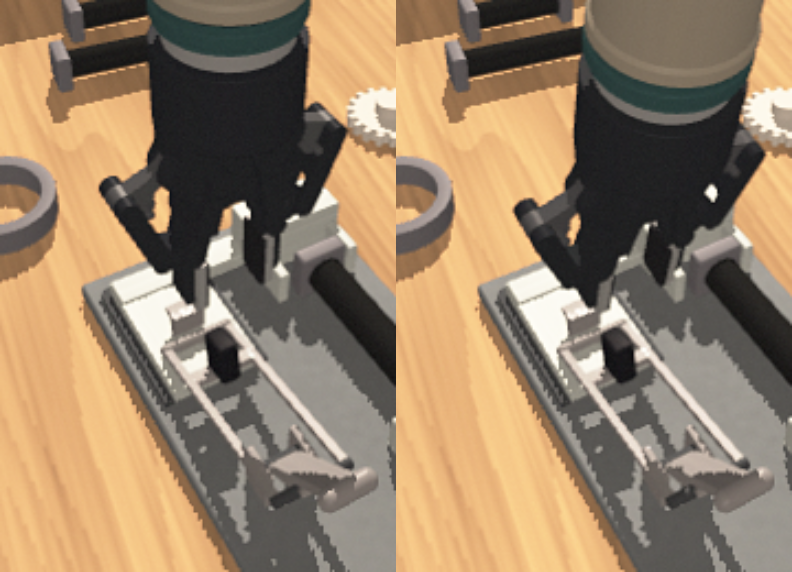

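Run:
```python
from h import *
for t in('side7','side8'):
  z=np.load(f'pics/{t}.npz');W=cloud('side',z['d']);C=((W.reshape(-1,3)-C0)@RC.as_matrix()*1000).reshape(480,640,3)
  m=(C[...,0]<-5)&(C[...,0]>-100)&(C[...,1]>0)&(C[...,1]<60)&(C[...,2]>85)
  for lo in(108,112,116,120,125,130,140,150):
    P=C[m&(abs(C[...,2]-lo)<2.5)]
    if len(P): 
      for s,q in(('L',P[P[:,0]<-45]),('R',P[P[:,0]>=-45])):
        if len(q): print(t,lo,s,len(q),'x',q[:,0].min().round(1),q[:,0].max().round(1),'y',q[:,1].min().round(1),q[:,1].max().round(1))
```

```text
side7 108 L 1 x -72.2 -72.2 y 17.0 17.0
side7 108 R 6 x -30.9 -30.3 y 18.0 33.1
side7 112 L 14 x -72.2 -64.7 y 14.0 20.8
side7 112 R 29 x -31.7 -25.0 y 14.4 34.9
side7 116 L 27 x -76.6 -64.8 y 13.9 19.4
side7 116 R 42 x -31.4 -18.5 y 14.0 35.2
side7 120 L 38 x -78.8 -65.1 y 13.7 31.6
side7 120 R 42 x -31.9 -18.5 y 14.5 35.2
side7 125 L 48 x -79.6 -64.3 y 13.4 30.3
side7 125 R 45 x -31.6 -17.0 y 13.7 35.0
side7 130 L 47 x -79.0 -64.8 y 13.6 32.9
side7 130 R 52 x -31.9 -17.1 y 14.1 35.5
side7 140 L 39 x -79.3 -65.7 y 13.7 28.3
side7 140 R 50 x -31.7 -18.2 y 14.2 36.4
side7 150 L 25 x -82.3 -68.1 y 11.8 19.1
side7 150 R 41 x -29.8 -9.6 y 13.1 38.1
side8 108 L 2 x -70.3 -70.0 y 13.5 15.5
side8 108 R 5 x -29.6 -29.2 y 14.8 27.1
side8 112 L 11 x -70.5 -64.0 y 11.3 17.7
side8 112 R 23 x -30.1 -23.7 y 11.3 32.1
side8 116 L 22 x -75.9 -64.5 y 10.3 15.5
side8 116 R 38 x -30.1 -17.3 y 10.3 32.2
side8 120 L 30 x -77.5 -64.5 y 9.5 25.8
side8 120 R 35 x -30.0 -16.4 y 10.0 32.2
side8 125 L 38 x -77.9 -64.1 y 8.5 24.6
side8 125 R 43 x -30.7 -16.8 y 8.7 32.5
side8 130 L 36 x -77.8 -64.0 y 7.9 21.3
side8 130 R 45 x -30.4 -15.8 y 8.3 30.3
side8 140 L 29 x -77.8 -63.9 y 6.3 14.4
side8 140 R 38 x -30.2 -22.2 y 6.2 29.2
side8 150 L 22 x -90.4 -65.6 y 2.0 9.5
side8 150 R 44 x -30.2 -9.3 y 2.3 27.7
```

The tilt test shows the offset is fixed to the tool: the true tip is about 28 mm behind the reported TCP along tool z. I'll plan the strap path on that basis.

```bash
cat > latch.py <<'E'
from h import *
from scipy.optimize import brentq
def cfg(by,bz):
    pin=lambda L:np.array([-45+36*np.cos(1.047+L),32+36*np.sin(1.047+L)])
    f=lambda L:np.hypot(*(np.array([by,bz])-pin(L)))-135
    L=brentq(f,0.0,2.0) if f(0.0)*f(2.0)<0 else np.nan
    p=pin(L);a=np.arctan2(bz-p[1],by-p[0])
    tab=p+98*np.array([np.cos(a),np.sin(a)])+16*np.array([-np.sin(a),np.cos(a)])
    return L,np.degrees(a),tab
def tcp(by,bz,g=37,xc=-50):
    L,a,t=cfg(by,bz); d=np.radians(a+10.2)
    return np.array([xc,t[0]+g*np.sin(d),t[1]-g*np.cos(d)]),a+10.2,L,t
E
python3 - <<'E'
from latch import *
show()
for b in [(57.9,28),(60,40),(61,52),(68,56),(76,56),(84,55),(92,53),(95,50),(95,40),(95,31),(92,29)]:
    p,d,L,t=tcp(*b);print(b,'tcp',p.round(1),'tilt',round(d,1),'L',round(L,2),'tab',t.round(1))
s=plan(c2w([-50,25,30]),rot(97.34),2,40)
E
```

```text
t 13.65 pos [ 0.4698 -0.1606  0.0833] cr [-46.2  28.2  83.3] yaw 98.0 zaxis [-0.02   0.176 -0.984] w 0.0341 F [ 0.5 -0.3  0.1] q [-0.58  0.31  1.8   0.15  1.15 -0.79]
(57.9, 28) tcp [-50.   24.3  13.3] tilt -0.0 L 1.51 tab [24.3 50.3]
(60, 40) tcp [-50.   27.8  22.6] tilt 4.8 L 1.48 tab [24.7 59.4]
(61, 52) tcp [-50.   30.4  31.9] tilt 9.6 L 1.46 tab [24.2 68.4]
(68, 56) tcp [-50.   36.9  36.6] tilt 8.3 L 1.18 tab [31.6 73.2]
(76, 56) tcp [-50.   44.2  37.7] tilt 6.2 L 0.91 tab [40.2 74.5]
(84, 55) tcp [-50.   51.8  37.5] tilt 4.8 L 0.67 tab [48.7 74.4]
(92, 53) tcp [-50.   59.5  36.1] tilt 3.9 L 0.45 tab [57. 73.]
(95, 50) tcp [-50.   62.2  33.7] tilt 2.8 L 0.35 tab [60.4 70.7]
(95, 40) tcp [-50.   61.1  26.1] tilt -1.4 L 0.31 tab [62.  63.1]
(95, 31) tcp [-50.   60.2  19.3] tilt -5.1 L 0.25 tab [63.5 56.2]
(92, 29) tcp [-50.  57.  18.] tilt -6.2 L 0.31 tab [61.  54.8]
0.1 -5.1 0.3 -0.0063 -0.0021 0.0259 40;
0.1 -5.1 0.3 -0.0040 -0.0020 0.0264 40
```

Call:
drive_tool(
  motion="0.1 -5.1 0.3 -0.005 -0.002 0.006 40; 0.1 -5.1 0.3 -0.002 -0.002 0.006 40; 0 0 0 0 0 0 40",
)

```text
clock: 14.02
position: [0.4662, -0.1649, 0.0707]
ee_rot: [0.003, 0.66, 0.752, -0.002]
contact_force: [0.1, 0.1, -0.7]
width: 0.0342
```

Run:
```python
from h import *
show()
s=plan(c2w([-50,25,50]),rot(97.34),2,40)
```

```text
t 14.03 pos [ 0.4662 -0.1649  0.0707] cr [-50.2  24.5  70.7] yaw 97.5 zaxis [ 0.002 -0.006 -1.   ] w 0.0342 F [ 0.1  0.1 -0.7] q [-0.48  0.27  1.88 -0.01  0.98 -0.6 ]
0.0 0.2 0.1 0.0003 0.0001 0.0103 40;
0.0 0.2 0.1 0.0003 0.0001 0.0103 40
```

Call:
drive_tool(
  motion="0 0.2 0 0 0 0.02 40; 0 0 0 0 0 0.018 40; 0 0 0 0 0 0.008 40; 0 0 0 0 0 0.005 40; 0 0 0 0 0 0 40",
)

```text
clock: 14.65
position: [0.4694, -0.1657, 0.0208]
ee_rot: [0.004, 0.658, 0.753, 0.001]
contact_force: [0.7, -0.6, 0.1]
width: 0.034
```

Run:
```python
from h import *
show();im,d=cap('side','side9')
cv2.imwrite('pics/s9.png',cv2.resize(im[240:440,230:390,::-1],None,fx=3,fy=3))
```

```text
t 14.65 pos [ 0.4694 -0.1657  0.0208] cr [-47.2  23.2  20.8] yaw 97.6 zaxis [ 0.007 -0.003 -1.   ] w 0.034 F [ 0.7 -0.6  0.1] q [-0.48  0.34  1.94  0.    0.86 -0.61]
```

View pics/s9.png

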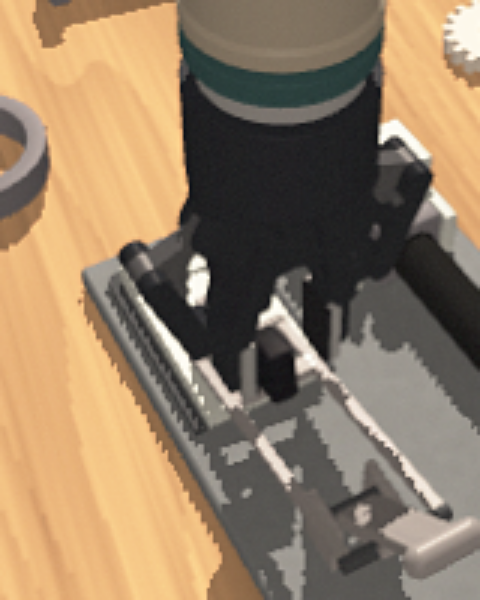

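The fingers straddle the tab, which is at about crop (275,365). I'll lower a little further and pinch.

Call:
drive_tool(
  motion="0.3 0.2 0 0.0015 -0.003 0.006 40; 0 0 0 0 0 0 40; 0 0 0 0 0 0 0; 0 0 0 0 0 0 0; 0 0 0 0 0 0 0; 0 0 0 0 0 0 0",
  newtons=35,
)

```text
clock: 15.45
position: [0.4662, -0.1651, 0.0156]
ee_rot: [0.001, 0.659, 0.752, 0.0]
contact_force: [-1.2, -0.8, 0.1]
width: 0.0133
```

Run:
```python
from latch import *
show()
p,r,s=cur();c=w2c(p)
d0=np.array([c[0],c[1],c[2]])
q0,_,_,_=tcp(57.9,28); g=50.3-c[2]
print('g',g,'off',c-q0)
st=None
for b in [(60,40),(61,52)]:
    q,d,L,t=tcp(*b,g=g); q[0]=c[0]; q[1]+=c[1]-q0[1]
    st=plan(c2w(q),rot(97.34,d),2,0,st)
```

```text
t 15.45 pos [ 0.4662 -0.1651  0.0156] cr [-50.3  24.2  15.6] yaw 97.6 zaxis [ 0.002 -0.001 -1.   ] w 0.0133 F [-1.2 -0.8  0.1] q [-0.48  0.34  1.95 -0.    0.85 -0.61]
g 34.67171285522825 off [-0.31592029 -0.09435447  2.31382491]
0.1 2.4 0.1 0.0016 0.0000 -0.0046 0;
0.1 2.4 0.1 0.0018 0.0000 -0.0046 0
0.0 2.4 -0.0 0.0016 -0.0000 -0.0045 0;
0.0 2.4 -0.0 0.0018 -0.0000 -0.0045 0
```

Tab gripped (13.3 mm wide). Lift.

Call:
drive_tool(
  motion="0 2.4 0 0.0016 0 -0.0046 0; 0 2.4 0 0.0018 0 -0.0046 0; 0 2.4 0 0.0016 0 -0.0046 0; 0 2.4 0 0.0018 0 -0.0046 0; 0 0 0 0 0 0 0",
)

```text
clock: 16.08
position: [0.4655, -0.1599, 0.034]
ee_rot: [-0.063, 0.656, 0.75, 0.056]
contact_force: [-0.3, -0.6, -2.2]
width: 0.013
```

```bash
cat >> latch.py <<'E'
G=34.7
def via(bs,ns,x=-50.3,dy=0):
    st=None
    for b,n in zip(bs,ns):
        q,d,L,t=tcp(*b,g=G); q[0]=x;q[1]+=dy
        print(b,q.round(1),round(d,1),round(L,2)); st=plan(c2w(q),rot(97.34,d),n,0,st)
E
python3 - <<'E'
from latch import *
show(); im,d=cap('side','side10')
cv2.imwrite('pics/s10.png',cv2.resize(im[240:460,230:410,::-1],None,fx=2.7,fy=2.7))
via([(61,54),(76,57),(92,55)],[1,3,3])
E
```

```text
t 16.07 pos [ 0.4655 -0.1599  0.034 ] cr [-50.3  29.4  34. ] yaw 97.6 zaxis [-0.021  0.167 -0.986] w 0.013 F [-0.3 -0.6 -2.2] q [-0.58  0.36  1.87  0.15  1.02 -0.8 ]
(61, 54) [-50.3  30.2  35.7] 10.5 1.46
0.1 0.8 0.3 0.0011 0.0000 -0.0016 0
(76, 57) [-50.3  44.1  40.8] 6.7 0.92
0.0 -1.3 0.0 0.0048 0.0000 -0.0008 0;
0.0 -1.3 0.0 0.0048 0.0000 -0.0009 0;
0.0 -1.3 0.0 0.0048 0.0000 -0.0010 0
(92, 55) [-50.3  59.6  39.9] 4.7 0.45
0.0 -0.7 0.0 0.0051 -0.0000 0.0009 0;
0.0 -0.7 0.0 0.0051 -0.0000 0.0008 0;
0.0 -0.7 0.0 0.0051 -0.0000 0.0008 0
```

View pics/s10.png

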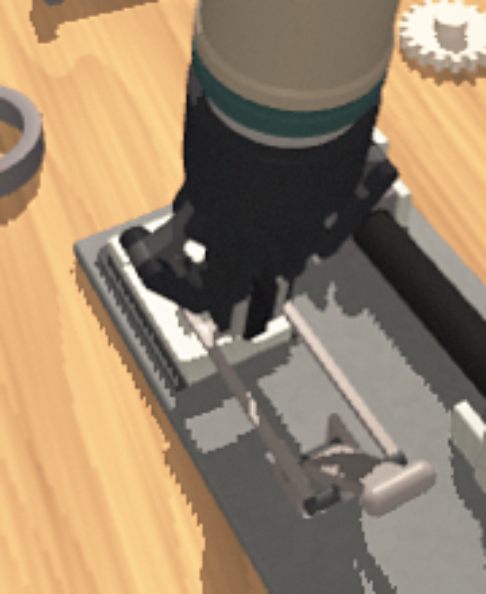

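```bash
cat >> latch.py <<'E'
def arms(tag,cam='side'):
  z=np.load(f'pics/{tag}.npz');C=(cloud(cam,z['d']).reshape(-1,3)-C0)@RC.as_matrix()*1000
  for nm,x in(('R',-27.5),('L',-72.5)):
    P=C[(abs(C[:,0]-x)<4)&(C[:,1]>-70)&(C[:,1]<15)&(C[:,2]>30)&(C[:,2]<80)]
    o=[]
    for y in range(-65,15,10):
      q=P[abs(P[:,1]-y)<5]
      if len(q)>2:o.append((y,round(float(np.percentile(q[:,2],80)),1)))
    if len(o)>2:
      a=np.array(o);print(nm,o,'slope deg',np.degrees(np.arctan(np.polyfit(a[:,0],a[:,1],1)[0])).round(1))
  # lever ridge
  P=C[(abs(C[:,0]+50)<9)&(C[:,1]>-140)&(C[:,1]<0)&(C[:,2]>55)&(C[:,2]<130)]
  if len(P): i=P[:,2].argmax(); print('lever hi',P[i].round(1), len(P), np.percentile(P,[5,50,95],axis=0).round(0).tolist())
E
python3 - <<'E'
from latch import *
arms('side9');arms('side10')
E
```

```text
R [(-65, 54.0), (-55, 52.0), (-45, 50.5), (-35, 48.7), (-25, 47.1), (-15, 44.9), (-5, 43.3), (5, 41.5)] slope deg -10.1
L [(-65, 54.7), (-55, 52.5), (-45, 50.3), (-35, 48.0), (-25, 46.9), (-15, 44.8), (-5, 43.2), (5, 41.7)] slope deg -10.5
lever hi [ -55.1 -104.8   95.7] 377 [[-58.0, -107.0, 57.0], [-50.0, -94.0, 85.0], [-42.0, -67.0, 94.0]]
R [(-65, 55.8), (-55, 55.9), (-45, 56.1), (-35, 55.7), (-25, 56.6), (-15, 56.2), (-5, 56.2), (5, 56.7)] slope deg 0.6
L [(-65, 56.7), (-55, 55.9), (-45, 55.8), (-35, 56.0), (-25, 56.1), (-15, 56.0), (-5, 56.3), (5, 56.3)] slope deg -0.0
lever hi [-42.9  -4.  129.9] 373 [[-58.0, -106.0, 58.0], [-50.0, -96.0, 90.0], [-42.0, -64.0, 96.0]]
```

The strap is level and the bar is at z ≈ 53 mm, clear of the keeper top at 41. Now I pull it over.

Call:
drive_tool(
  motion="0 0.5 0 0.001 0 -0.002 0; 0 -1.3 0 0.005 0 -0.001 0; 0 -1.3 0 0.005 0 -0.001 0; 0 -1.3 0 0.005 0 -0.001 0; 0 0 0 0 0 0 0",
)

```text
clock: 16.75
position: [0.4632, -0.1428, 0.0417]
ee_rot: [-0.038, 0.657, 0.752, 0.035]
contact_force: [-0.3, 0.2, -2.7]
width: 0.0134
```

Run:
```python
from latch import *
show(); cap('side','side11');arms('side11')
via([(92,55),(96,52)],[3,1])
```

```text
t 16.75 pos [ 0.4632 -0.1428  0.0417] cr [-50.4  46.8  41.7] yaw 97.8 zaxis [-0.011  0.103 -0.995] w 0.0134 F [-0.3  0.2 -2.7] q [-0.51  0.32  1.9   0.1   0.98 -0.71]
R [(-55, 70.6), (-45, 69.7), (-35, 68.5), (-15, 67.7), (-5, 67.1), (5, 66.5)] slope deg -3.7
L [(-55, 70.0), (-45, 69.0), (-35, 68.8), (-25, 68.2), (-15, 67.8), (-5, 67.3), (5, 66.6)] slope deg -3.0
lever hi [-58.6 -56.2 120.1] 427 [[-58.0, -59.0, 67.0], [-50.0, -55.0, 94.0], [-42.0, -51.0, 118.0]]
(92, 55) [-50.3  59.6  39.9] 4.7 0.45
0.0 -0.4 0.1 0.0042 0.0001 0.0010 0;
0.0 -0.4 0.1 0.0042 0.0001 0.0010 0;
0.0 -0.4 0.1 0.0042 0.0001 0.0009 0
(96, 52) [-50.3  63.3  37.5] 3.7 0.33
-0.0 -1.0 -0.0 0.0035 0.0000 0.0027 0
```

Call:
drive_tool(
  motion="0 -0.4 0 0.0045 0 0.001 0; 0 -0.4 0 0.0045 0 0.001 0; 0 -0.4 0 0.0045 0 0.001 0; 0 -1 0 0.0035 0 0.0025 0; 0 0 0 0 0 0 0",
)

```text
clock: 17.42
position: [0.4611, -0.1255, 0.0378]
ee_rot: [-0.022, 0.658, 0.753, 0.021]
contact_force: [0.3, 0.4, -0.2]
width: 0.0131
```

Run:
```python
from latch import *
show(); cap('side','side12');arms('side12')
via([(96,52),(96,40),(95,31)],[1,2,2])
```

```text
t 17.43 pos [ 0.4611 -0.1255  0.0378] cr [-50.4  64.2  37.8] yaw 97.7 zaxis [-0.005  0.061 -0.998] w 0.0131 F [ 0.3  0.4 -0.2] q [-0.46  0.31  1.94  0.07  0.93 -0.63]
R [(-35, 71.1), (-25, 69.8), (-15, 68.7), (-5, 68.0)] slope deg -5.9
L [(-55, 40.2), (-45, 36.0), (-35, 71.2), (-25, 69.5), (-15, 68.5), (-5, 67.5), (5, 66.8)] slope deg 26.6
lever hi [-42.1 -12.8 113.3] 659 [[-58.0, -40.0, 60.0], [-50.0, -25.0, 85.0], [-42.0, -13.0, 112.0]]
(96, 52) [-50.3  63.3  37.5] 3.7 0.33
0.1 0.1 0.4 -0.0009 0.0001 0.0003 0
(96, 40) [-50.3  62.1  28.4] -1.3 0.28
0.0 -2.5 -0.0 -0.0009 -0.0000 0.0045 0;
0.0 -2.5 -0.0 -0.0007 -0.0000 0.0045 0
(95, 31) [-50.3  60.4  21.6] -5.1 0.25
0.0 -1.9 -0.0 -0.0008 0.0000 0.0034 0;
0.0 -1.9 -0.0 -0.0007 0.0000 0.0034 0
```

Call:
drive_tool(
  motion="0 -2.5 0 -0.0012 0 0.0045 0; 0 -2.5 0 -0.001 0 0.0045 0; 0 -2.2 0 -0.001 0 0.0037 0; 0 -2 0 -0.0008 0 0.0035 0; 0 0 0 0 0 0 0",
)

```text
clock: 18.1
position: [0.4617, -0.13, 0.0212]
ee_rot: [0.039, 0.657, 0.752, -0.033]
contact_force: [0.4, 1.0, -1.2]
width: 0.0131
```

Run:
```python
from latch import *
show(); im,d=cap('side','side13');arms('side13');im2,_=cap('top','top13')
cv2.imwrite('pics/s13.png',cv2.resize(im[240:460,230:410,::-1],None,fx=2.7,fy=2.7))
via([(94,28.5)],[1])
```

```text
t 18.1 pos [ 0.4617 -0.13    0.0212] cr [-50.3  59.6  21.2] yaw 97.7 zaxis [ 0.016 -0.101 -0.995] w 0.0131 F [ 0.4  1.  -1.2] q [-0.35  0.3   2.01 -0.13  0.79 -0.39]
R [(-35, 71.0), (-25, 68.5), (-15, 65.5), (-5, 62.9)] slope deg -15.3
L [(-55, 38.5), (-45, 35.6), (-35, 70.2), (-25, 68.2), (-15, 65.0), (-5, 62.6), (5, 59.9)] slope deg 22.0
lever hi [-51.2  -9.6 111.5] 668 [[-58.0, -39.0, 60.0], [-50.0, -23.0, 84.0], [-42.0, -10.0, 110.0]]
(94, 28.5) [-50.3  59.3  19.8] -6.2 0.26
0.1 -0.4 0.3 -0.0000 -0.0000 0.0015 0
```

View pics/s13.png

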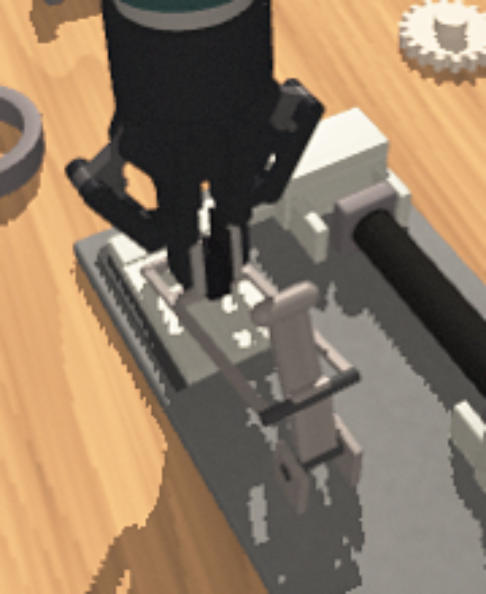

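Call:
drive_tool(
  motion="0 -0.5 0 -0.001 0 0.0025 0; 0 0 0 -0.001 0 0.001 0; 0 0 0 0 0 0 20; 0 0 0 0 0 0 35; 0 0 0 0 0 0 40; 0 0 0 0 0 -0.01 40; 0 0 0 0 0 -0.025 40; 0 0 0 0 0 -0.045 40; 0 0 0 0.02 0 -0.05 40; 0 0 0 0 0 0 40",
)

```text
clock: 19.45
position: [0.4585, -0.099, 0.1525]
ee_rot: [0.044, 0.658, 0.751, -0.035]
contact_force: [0.2, -0.3, 0.3]
width: 0.0341
```

Run:
```python
from latch import *
show(); im,d=cap('side','side14');arms('side14');im2,d2=cap('top','top14')
cv2.imwrite('pics/s14.png',cv2.resize(im[240:460,230:410,::-1],None,fx=2.7,fy=2.7))
for n,dd in(('top',d2),('side',d)):
  C=(cloud(n,dd).reshape(-1,3)-C0)@RC.as_matrix()*1000
  for y in range(50,112,3):
    q=C[(abs(abs(C[:,0]+50)-15)<3.5)&(abs(C[:,1]-y)<1.5)&(C[:,2]<80)]
    if len(q): print(n,y,len(q),np.percentile(q[:,2],[5,50,95]).round(1))
```

```text
t 19.45 pos [ 0.4585 -0.099   0.1525] cr [-49.5  90.8 152.5] yaw 97.5 zaxis [ 0.02  -0.11  -0.994] w 0.0341 F [ 0.2 -0.3  0.3] q [-0.28  0.14  1.84 -0.11  1.12 -0.36]
R [(-35, 71.3), (-25, 68.2), (-15, 64.6), (-5, 62.4)] slope deg -16.9
L [(-55, 37.5), (-45, 37.8), (-35, 70.8), (-25, 67.3), (-15, 64.7), (-5, 61.7), (5, 58.9)] slope deg 20.7
lever hi [-44.8 -15.1 113.7] 661 [[-58.0, -40.0, 59.0], [-50.0, -26.0, 85.0], [-42.0, -14.0, 112.0]]
top 110 2 [23.4 24.3 25.3]
side 50 10 [22.7 24.1 35.5]
side 53 12 [23.7 25.  32.4]
side 56 36 [23.7 38.6 41.8]
side 59 20 [23.3 32.1 42. ]
side 62 25 [23.5 39.4 40.3]
side 65 11 [24.  38.7 41.7]
side 68 3 [37.6 37.7 39.2]
side 71 2 [37.3 39.3 41.3]
side 74 6 [31.6 37.8 41.4]
side 77 4 [25.  35.9 40.2]
side 80 7 [22.7 23.5 24.6]
side 83 3 [23.7 25.4 37.9]
side 86 8 [23.4 24.5 25.1]
side 89 18 [23.7 29.1 31.6]
side 92 10 [26.  32.4 33.3]
side 95 4 [31.2 31.5 32.1]
side 101 5 [23.9 24.2 25.1]
side 104 10 [23.6 24.3 25.1]
side 107 15 [23.3 24.6 26.2]
side 110 20 [23.3 25.7 27.6]
```

View pics/s14.png

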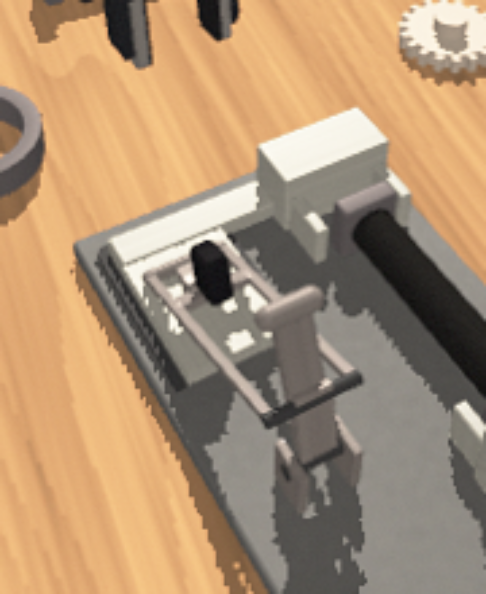

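The bar sits at y ≈ 92, z ≈ 28, on the +y side of the keeper (73.5) and below its lip. The lever leans to the keeper with its end at about (-14, 112). Next I shut the fingers and come in on the +y side of the lever.

Run:
```python
from latch import *
s=plan(c2w([-50,30,115]),rot(97.34),3,0)
```

```text
-0.0 2.1 0.0 -0.0189 0.0006 0.0135 0;
-0.0 2.1 0.0 -0.0194 0.0006 0.0128 0;
-0.0 2.1 0.0 -0.0198 0.0006 0.0121 0
```

Call:
drive_tool(
  motion="0 2.1 0 -0.019 0.0005 0.013 0; 0 2.1 0 -0.019 0.0005 0.013 0; 0 2.1 0 -0.020 0.0005 0.012 0; 0 0 0 0 0 0 0; 0 0 0 0 0 0 0",
)

```text
clock: 20.18
position: [0.4604, -0.1596, 0.1074]
ee_rot: [-0.009, 0.66, 0.751, -0.001]
contact_force: [-0.1, 0.1, -0.1]
width: 0.0001
```

Run:
```python
from latch import *
show();s=plan(c2w([-50,24,60]),rot(97.34),2,0)
im,d=cap('side','side15')
C=(cloud('side',d).reshape(-1,3)-C0)@RC.as_matrix()*1000
P=C[(abs(C[:,0]+50)<18)&(C[:,1]>5)&(C[:,1]<60)&(C[:,2]>110)&(C[:,2]<200)];print(np.percentile(P,[0,1,3,50],axis=0).round(1))
```

```text
t 20.18 pos [ 0.4604 -0.1596  0.1074] cr [-55.4  30.4 107.4] yaw 97.4 zaxis [-0.015  0.009 -1.   ] w 0.0001 F [-0.1  0.1 -0.1] q [-0.48  0.23  1.83  0.    1.1  -0.61]
-0.4 -0.3 0.0 -0.0035 0.0030 0.0236 0;
-0.4 -0.3 0.0 -0.0033 0.0028 0.0236 0
[[-68.   12.3 133.9]
 [-67.6  13.3 135.9]
 [-67.2  16.1 139. ]
 [-53.3  19.2 170.7]]
```

Call:
drive_tool(
  motion="-0.4 -0.3 0 -0.0035 0.003 0.024 0; -0.4 -0.3 0 -0.0035 0.003 0.024 0; 0 0 0 0 0 0 0",
)

```text
clock: 20.6
position: [0.467, -0.1629, 0.0594]
ee_rot: [0.001, 0.658, 0.753, 0.001]
contact_force: [0.7, 0.7, -0.3]
width: 0.0001
```

Run:
```python
from latch import *
show();s=plan(c2w([-50,-62,60]),rot(97.34),8,0)
```

```text
t 20.6 pos [ 0.467  -0.1629  0.0594] cr [-49.2  26.3  59.4] yaw 97.6 zaxis [ 0.002 -0.001 -1.   ] w 0.0001 F [ 0.7  0.7 -0.3] q [-0.48  0.29  1.89  0.    0.96 -0.61]
0.0 0.0 0.0 -0.0110 -0.0002 -0.0001 0;
0.0 0.0 0.0 -0.0110 -0.0001 -0.0001 0;
0.0 0.0 0.0 -0.0110 -0.0001 -0.0001 0;
0.0 0.0 0.0 -0.0110 -0.0001 -0.0001 0;
0.0 0.0 0.0 -0.0110 -0.0001 -0.0001 0;
0.0 0.0 0.0 -0.0110 -0.0001 -0.0001 0;
0.0 0.0 0.0 -0.0110 -0.0001 -0.0001 0;
0.0 0.0 0.0 -0.0110 -0.0001 -0.0001 0
```

Call:
drive_tool(
  motion="0 0 0 -0.011 0 0 0; 0 0 0 -0.011 0 0 0; 0 0 0 -0.011 0 0 0; 0 0 0 -0.011 0 0 0; 0 0 0 0 0 0 0",
)

```text
clock: 21.22
position: [0.4752, -0.2101, 0.0629]
ee_rot: [0.004, 0.658, 0.753, 0.001]
contact_force: [-0.9, -0.2, 0.1]
width: -0.0002
```

Run:
```python
from latch import *
show();im,d=cap('side','side16')
cv2.imwrite('pics/s16.png',cv2.resize(im[240:460,230:410,::-1],None,fx=2.7,fy=2.7))
```

```text
t 21.23 pos [ 0.4752 -0.2101  0.0629] cr [-47.1 -21.5  62.9] yaw 97.7 zaxis [ 0.007 -0.003 -1.   ] w -0.0002 F [-0.9 -0.2  0.1] q [-0.55  0.31  1.84  0.    0.98 -0.69]
```

View pics/s16.png

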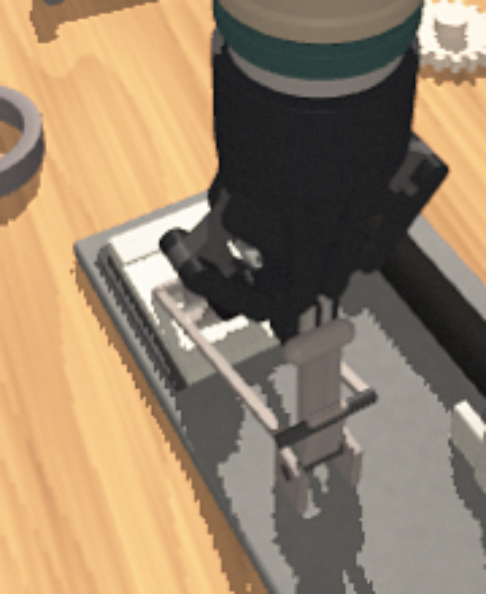

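The finger is pushing the lever end at about (320,345), and the lever is now near upright. The bar is still beyond the keeper at about (165,295). Continue.

Call:
drive_tool(
  motion="0.2 0 0 -0.010 -0.001 0 0; 0 0 0 -0.010 -0.001 0 0; 0 0 0 -0.010 0 0.001 0; 0 0 0 -0.010 0 0.001 0; 0 0 0 0 0 0 0",
)

```text
clock: 21.9
position: [0.4774, -0.2488, 0.0594]
ee_rot: [-0.001, 0.658, 0.753, 0.001]
contact_force: [0.8, 0.7, 1.1]
width: 0.0001
```

Run:
```python
from latch import *
show();im,d=cap('side','side17')
cv2.imwrite('pics/s17.png',cv2.resize(im[240:460,230:410,::-1],None,fx=2.7,fy=2.7))
```

```text
t 21.9 pos [ 0.4774 -0.2488  0.0594] cr [-49.9 -60.2  59.4] yaw 97.7 zaxis [ 0.     0.003 -1.   ] w 0.0001 F [0.8 0.7 1.1] q [-0.61  0.35  1.8   0.    1.   -0.75]
```

View pics/s17.png

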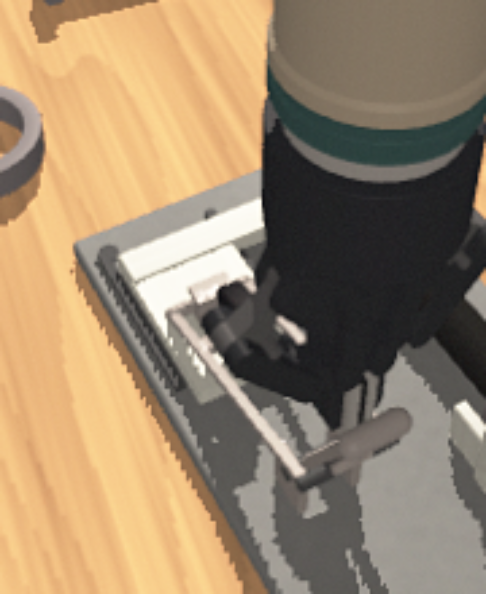

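Run:
```python
from latch import *
st=None
for t,r,n in((130,64,2),(140,66,1),(150,68,2),(160,70,2),(170,72,2),(178,74,2),(180,75,1)):
    a=np.radians(t);C=np.array([-45,32])+r*np.array([np.cos(a),np.sin(a)])+3*np.array([np.sin(a),-np.cos(a)])
    q=np.array([-50,C[0]+11,C[1]-29.5]);print(t,q.round(1));st=plan(c2w(q),rot(97.34),n,0,st)
```

```text
130 [-50.  -72.8  53.5]
0.0 -0.1 0.2 -0.0064 -0.0001 0.0031 0;
0.0 -0.1 0.2 -0.0064 -0.0001 0.0031 0
140 [-50.  -82.6  47.2]
0.0 0.0 0.0 -0.0098 0.0000 0.0062 0
150 [-50.  -91.4  39.1]
0.0 0.0 0.0 -0.0044 -0.0000 0.0041 0;
0.0 0.0 0.0 -0.0044 -0.0000 0.0041 0
160 [-50.  -98.8  29.3]
0.0 0.0 0.0 -0.0037 -0.0000 0.0049 0;
0.0 0.0 0.0 -0.0037 -0.0000 0.0049 0
170 [ -50.  -104.4   18. ]
0.0 0.0 0.0 -0.0028 0.0000 0.0057 0;
0.0 0.0 0.0 -0.0028 0.0000 0.0057 0
178 [ -50.  -107.9    8.1]
0.0 0.0 0.0 -0.0017 -0.0000 0.0049 0;
0.0 0.0 0.0 -0.0017 -0.0000 0.0049 0
180 [ -50.  -109.     5.5]
0.0 0.0 0.0 -0.0011 0.0000 0.0026 0
```

Call:
drive_tool(
  motion="0 0 0 -0.0065 0 0.003 0; 0 0 0 -0.0065 0 0.003 0; 0 0 0 -0.0055 0 0.0035 0; 0 0 0 -0.0055 0 0.0035 0; 0 0 0 -0.0045 0 0.0045 0; 0 0 0 -0.0045 0 0.0045 0",
)

```text
clock: 22.7
position: [0.4815, -0.2831, 0.0364]
ee_rot: [-0.001, 0.658, 0.753, 0.001]
contact_force: [-1.0, 1.5, 1.5]
width: 0.0
```

Run:
```python
from latch import *
show()
im,d=cap('side','side18')
cv2.imwrite('pics/s18.png',cv2.resize(im[240:460,230:410,::-1],None,fx=2.7,fy=2.7))
```

```text
t 22.7 pos [ 0.4815 -0.2831  0.0364] cr [-50.2 -94.7  36.4] yaw 97.7 zaxis [-0.     0.002 -1.   ] w 0.0 F [-1.   1.5  1.5] q [-0.66  0.4   1.78  0.    0.96 -0.79]
```

View pics/s18.png

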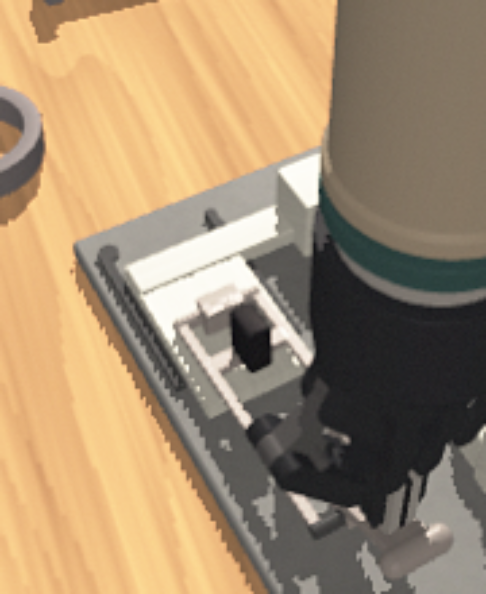

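The bar is hooked under the keeper lip at about (215,300), and the carriage is drawing in. I'll finish the arc and press down.

Call:
drive_tool(
  motion="0 0 0 -0.0035 0 0.005 0; 0 0 0 -0.003 0 0.005 0; 0 0 0 -0.003 0 0.0055 0; 0 0 0 -0.002 0 0.0055 0; 0 0 0 -0.0015 0 0.005 0; 0 0 0 -0.001 0 0.005 0",
)

```text
clock: 23.5
position: [0.485, -0.3, 0.008]
ee_rot: [0.001, 0.658, 0.753, 0.001]
contact_force: [-9.9, 12.7, 53.2]
width: 0.0004
```

Run:
```python
from latch import *
show()
im,d=cap('side','side19')
cv2.imwrite('pics/s19.png',cv2.resize(im[240:480,230:430,::-1],None,fx=2.5,fy=2.5))
```

```text
t 23.5 pos [ 0.485 -0.3    0.008] cr [ -48.9 -112.     8. ] yaw 97.7 zaxis [ 0.003 -0.001 -1.   ] w 0.0004 F [-9.9 12.7 53.2] q [-0.68  0.44  1.79  0.    0.9  -0.81]
```

View pics/s19.png

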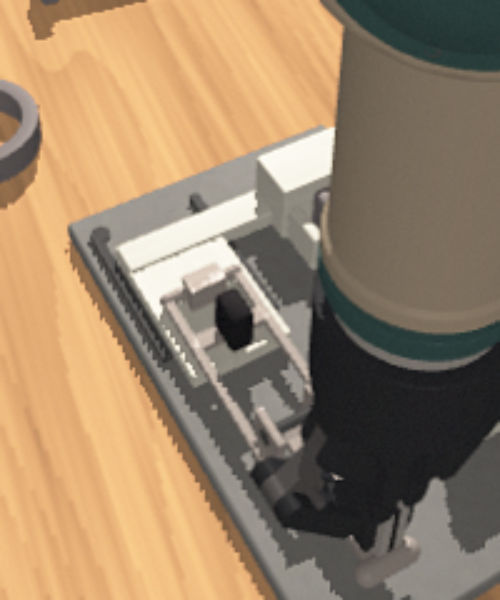

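The force is 53 N up with the tip at the handle's closed height, so the lever is at its stop. I lift straight off and check.

Call:
drive_tool(
  motion="0 0 0 0 0 -0.004 0; 0 0 0 0 0 -0.02 0; 0 0 0 0 0 -0.05 0; 0 0 0 0 0 -0.06 0; 0 0 0 -0.06 0 -0.03 0; 0 0 0 -0.06 0 0 0; 0 0 0 -0.06 0 0 0; 0 0 0 0 0 0 0; 0 0 0 0 0 0 0",
)

```text
clock: 24.68
position: [0.5096, -0.479, 0.1761]
ee_rot: [0.003, 0.657, 0.754, 0.0]
contact_force: [-0.1, -0.1, -0.4]
width: 0.0002
```

Run:
```python
from latch import *
show()
im,d=cap('side','side20');im2,d2=cap('top','top20')
cv2.imwrite('pics/s20.png',cv2.resize(im[240:480,220:500,::-1],None,fx=2.5,fy=2.5))
cv2.imwrite('pics/t20.png',cv2.resize(im2[180:340,330:550,::-1],None,fx=3.6,fy=3.6,interpolation=cv2.INTER_CUBIC))
for n,dd in(('top',d2),('side',d)):
  C=(cloud(n,dd).reshape(-1,3)-C0)@RC.as_matrix()*1000
  f=lambda x,w,y,h:C[(abs(C[:,0]-x)<w)&(abs(C[:,1]-y)<h)&(C[:,2]<90)]
  print(n,'lever',[(y,*np.percentile(f(-50,8,y,3)[:,2],[50]).round(1)) for y in range(-132,-50,9) if len(f(-50,8,y,3))])
  print(n,'keeper/bar mid',[(y,*np.percentile(f(-50,8,y,1.5)[:,2],[5,50,95]).round(1)) for y in range(34,80,3) if len(f(-50,8,y,1.5))])
  print(n,'bar side',[(y,*np.percentile(np.vstack([f(-66,3,y,1.5),f(-34,3,y,1.5)])[:,2],[50,95]).round(1)) for y in range(34,80,3) if len(np.vstack([f(-66,3,y,1.5),f(-34,3,y,1.5)]))])
  P=C[(abs(C[:,0]-50)<14)&(C[:,1]>40)&(C[:,1]<120)&(C[:,2]>50.5)&(C[:,2]<58)]
  if len(P):print(n,'cheek y',np.percentile(P[:,1],[1,5,50]).round(1))
  P=C[(abs(C[:,0]-50)<16)&(C[:,1]>-76)&(C[:,1]<72)&(C[:,2]>45)&(C[:,2]<50)]
  print(n,'blocks',len(P),P.min(0).round(1) if len(P) else 0,P.max(0).round(1) if len(P) else 0)
```

```text
t 24.68 pos [ 0.5096 -0.479   0.1761] cr [ -47.3 -292.6  176.1] yaw 97.9 zaxis [ 0.005 -0.004 -1.   ] w 0.0002 F [-0.1 -0.1 -0.4] q [-0.85  0.48  1.26  0.    1.4  -0.99]
top lever [(-132, np.float64(34.6)), (-123, np.float64(37.2)), (-114, np.float64(34.0)), (-105, np.float64(34.7)), (-96, np.float64(34.7)), (-87, np.float64(34.4)), (-78, np.float64(35.1)), (-69, np.float64(34.3)), (-60, np.float64(34.0)), (-51, np.float64(33.1))]
top keeper/bar mid [(34, np.float64(21.5), np.float64(23.4), np.float64(25.3)), (37, np.float64(19.9), np.float64(22.6), np.float64(25.1)), (40, np.float64(19.6), np.float64(22.7), np.float64(26.9)), (43, np.float64(23.9), np.float64(23.9), np.float64(23.9)), (46, np.float64(37.9), np.float64(40.5), np.float64(42.3)), (49, np.float64(38.9), np.float64(40.7), np.float64(43.5)), (52, np.float64(38.4), np.float64(40.9), np.float64(43.3)), (55, np.float64(37.8), np.float64(39.6), np.float64(44.1)), (58, np.float64(21.4), np.float64(30.0), np.float64(43.0)), (61, np.float64(20.3), np.float64(23.5), np.float64(25.4)), (64, np.float64(20.4), np.float64(22.9), np.f
[... 2296 characters left out ...]
t64(25.7), np.float64(28.6)), (37, np.float64(25.2), np.float64(26.2)), (40, np.float64(25.1), np.float64(30.4)), (43, np.float64(25.8), np.float64(27.7)), (46, np.float64(25.3), np.float64(29.0)), (49, np.float64(24.8), np.float64(28.3)), (52, np.float64(30.0), np.float64(33.9)), (55, np.float64(33.2), np.float64(34.2)), (58, np.float64(32.5), np.float64(32.6)), (64, np.float64(24.1), np.float64(25.8)), (67, np.float64(24.1), np.float64(25.8)), (70, np.float64(24.3), np.float64(25.7)), (73, np.float64(24.1), np.float64(25.1)), (76, np.float64(23.6), np.float64(25.0)), (79, np.float64(23.9), np.float64(25.3))]
side cheek y [72.4 73.2 88.1]
side blocks 374 [ 34.  -75.9  45. ] [65.9 71.9 49.9]
```

View pics/s20.png

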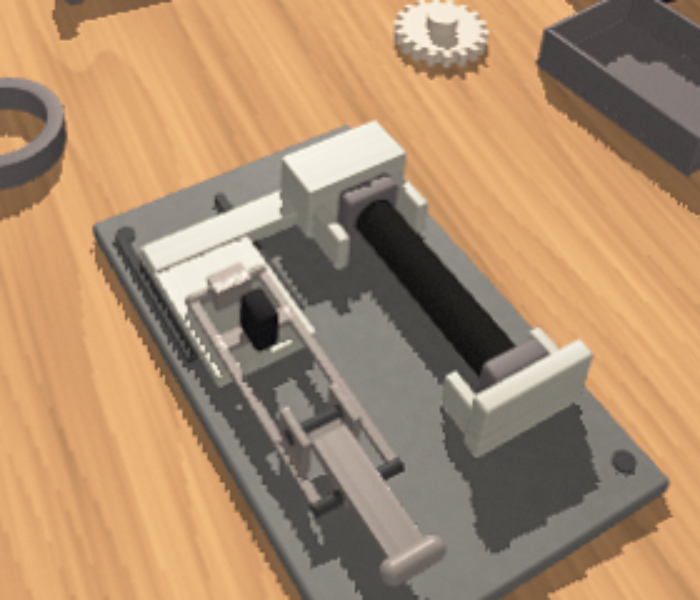

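View pics/t20.png

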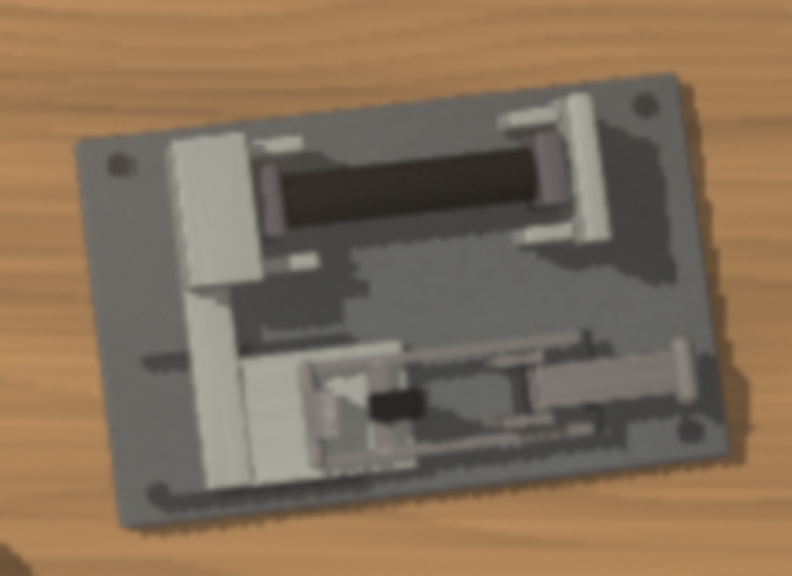

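Both views show the lever level along its length (top at z ≈ 35) and the bar under the lip on the +y side. The cheek is at y ≈ 73, so the carriage is in about 22 mm. The roller lies flat and clear of the robot.

Run:
```python
from h import *
print(sign_off())
```

```text
the job is handed in; nothing more can be done
None
```

The job is done and handed in at about 24.7 s of the 56 s allowed. The 150 mm roller lies flat in the lane, and the strap's bar is hooked behind the keeper. The lever is pressed to its stop and the latch stayed locked after the tool lifted off. `sign_off` gives no verdict, so the checks below are my own camera measurements.

| Last check | Measured |
|---|---|
| Roller 150 | flat (block tops near 48 mm), centred about 2–3 mm to −y of the seat, within about 1–2 mm sideways |
| Lever | level along its length, top at z ≈ 35 mm, at its closed stop |
| Carriage | cheek at y ≈ 73 mm, so drawn in about 22 mm |
| Strap bar | y ≈ 55–56 mm against the keeper face at about 51.5 mm, below the lip |
| Robot | clear of everything, force near zero |

**Missed first grasp:** The fingers closed above the roller without touching it. The real fingertips were about 29 mm short of the reported TCP along the tool axis. I confirmed this in the images with a tilt test and corrected for it from then on.

**Lever press:** The tool force reached about 55 N at the end of the press. It was on the fingertips, and below the 120 N wrist limit.

**Other objects:** The other two rollers, the gear and the tape ring looked unmoved in the views I took. I did not measure their positions again at the end.

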